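# Store the paste tins upside down with the tin turner

### The arm

A 6-joint arm with a two-finger parallel gripper is mounted at the origin on a cart in front of the work surface, level with it; the furniture and walls round the work are solid. World frame = base frame: x ahead of the robot, y to its left, z up, the work surface at z = 0. Lengths are in mm, angles in rad, forces in N, time in s.
With the tool pointing down it reaches from about 275 to 750 mm from the base axis. Payload 10.2 kg.
Tool frame: the origin (TCP) lies between the finger pads; the fingertips stand 11 mm ahead of it and the grasp point (between the pads) lies 8 mm behind it (ctrl.tip_extent is the distance from the TCP to the fingertips, in mm); z points along the fingers, y is the direction in which the jaws open and shut (so a half turn about z gives the same grasp; the last joint's range is limited). The gripper opens to 85 mm and grips with 20 to 120 N. Pads are 22 mm wide; open, the fingers measure 114 mm over their backs; the gripper's body (76 mm by 85 mm) begins 54 mm behind the grasp point. The pads swing forward as they close: fully open they stand 13 mm farther back than shut.
Start: joints at [-1.326, 0.313, 1.498, -0, 1.331, -0.223], TCP at [236.724, -468.607, 205.294] pointing down, gripper open.
Joint ranges: [-2.94, 2.94], [-0.97, 2.17], [0.19, 2.56], [-1.23, 4.37], [0.02, 3.11], [-2.88, 2.88]. Speed limits (rad/s): [2.39, 2.39, 3.01, 3.14, 3.14, 3.14].

### API

Orientations are given as a unit quaternion [w, x, y, z].
In Python, from rig import ctrl gives the robot as it stands.
- The arm moves only by the tool apply_moves, never from a script. Its argument "commands" is a list of rows, each a list of 5 numbers: the finger opening in cm, from 0 to 8.54, then the shift along the tool's x, y, z in cm, then the turn about the tool's z in rad. In form: [[jaw, dx, dy, dz, roll], ...]. A call has 1 to 12 rows; each row shifts and turns the commanded pose from where the row before left it, along the tool's axes as they then stand; what a row does not reach is not made up. A row lasts 1/12 s, in which the tool goes at most 41.7 mm and 7.16 degrees, less where a joint would pass 70% of its speed; a pose out of reach is approached as far as the arm can. A call with a gripper value outside its range is refused whole. The fingers move at their own pace and stop on an object; "squeeze" is the grip in N (left out, the last holds). Time passes only in rows, so rows that do not move let the fingers close. It gives the time, the measured TCP pose, the force and the opening at its end, in the units of the state.
- ctrl.sense(): the state, without advancing time (a new reading comes with each control period).
- ctrl.capture(name): name is "side" or "top"; returns the picture (480x640x3 uint8, red, green, blue); there is no depth.
- ctrl.camera_info(name): a dict with "fov_y" (degrees; the focal length in pixels is half the picture's height over the tangent of half this angle, whatever the lens; pixels are square), "cx", "cy" (the principal point, pixels), "camera_from_world" (4x4, takes a point from world to camera coordinates). Camera axes: x right, y down, z forward; pixel columns grow to the right and rows downward; lengths in mm; the calibration is good to about 2 mm. A picture is of the moment at which its call begins. camera_info takes no time and is no camera call.
- ctrl.finish_job(): hands the job in, once; it reports no verdict.
The state is a dict: "time_s": time; "joints": joint angles; "dq": joint speeds; "tau": joint torques, N m; "eef_pos": TCP position; "ee_rot": TCP orientation; "force": force on the tool from outside, world axes, zero at the start; "wrist_torque": the same for the moment, N m; "grip_width": opening from 0.0 (shut) to 1.0 (fully open).
Only numpy, scipy, OpenCV 4.12 (cv2) and the standard library are available. Lean on these libraries where they do the work, as an engineer would, in place of code of your own. Each camera call takes 0.05 s, during which the arm holds its last target.

### The job

Both lidded tins on the turner's deck are to be stored lid-down on the round cork mat. Slide them along the deck into the turner's channel one behind the other, swing the channel fully over with both inside so that they are turned upside down together, then push them out and stack them squarely in the middle of the mat, one on the other, upside down. No lid may come off or gape on the way, and the brass float and the spray can must stay where they are.

Things in the scene. Friction and masses are not known exactly. Their poses are not given: they have to be found in the camera images.
- tin_a_centre (a point): Centre (half-way up, on the axis) of one of two identical round metal tins with loose slip-over lids; z points from the tin's flat bottom to its lid (up at the start, down once it is upside down). The closed tin is 34 mm high, about 0.18 kg; its body is 58 mm across. Starts upright on the infeed deck; slides easily.
- tin_b_centre (a point): The other tin, identical in every way; same kind of frame.
- lid_a_centre (a point): Lid of tin_a; this point coincides with tin_a_centre while the lid is fully on. Its skirt is 64.4 mm across and covers the tin's upper 22 mm. 1 mm of play, held on only by its weight: lifting an upright tin by its lid takes the lid off; an upside-down tin can be gripped and carried by the skirt, then its lowest 22 mm.
- lid_b_centre (a point): Lid of tin_b, identical; this point coincides with tin_b_centre while the lid is fully on.
- turner: Fixed base of the tin turner; origin on the bench under the middle of the pivot. Its y runs along the pivot (to the left), x away from the robot, yawed a little. Base sheet 210x160 mm, 5 mm high; small post 18x36 mm, 42 mm high, at the origin, carrying the pivot, whose axis is 33 mm up.
- infeed (a point): Point on the infeed deck, 3 mm before the channel's right end, on the lane line (turner x -55 mm, y -72), axes as the turner's. The deck is a flat plate without edges at the right end: turner x -105 to +70, y -267 to -72 mm, top (this point) 14.6 mm above the bench. A tall fixed bench vice stands close by on the robot's side of it (x < 0.38 m, y -0.22 to -0.02 m).
- outfeed (a point): Point on the outfeed deck, 3 mm beyond the left end of the swung-over channel, on its lane line (turner x +55 mm, y +72), axes as the turner's. The deck is a flat plate at the left end: turner x +7 to +103, y +72 to +227 mm, top (this point) 13.4 mm above the bench.
- channel (a joint): Angle of the swinging channel about the pivot (rad): 0 = lying on the robot's side, in line with the infeed deck; pi = swung up and over to the far side, in line with the outfeed deck. Stops at 0 and pi. Slight friction; past the top it falls to the far side by its weight (0.35 kg without tins).
- channel_mid (a point): Centre of the channel, 55 mm from the pivot; frame turns with it, y along it. 138 mm long, open at both ends, 69 mm wide and 38 mm high inside, 75x44 outside: just room for two tins in a row. Top and bottom have a 44 mm wide slot all along between the lips that hold the tins: closed fingertips can push along it from end to end. Floor 14 mm above the bench on either side.
- lug (a point): Centre of the round end of the steel lug for swinging the channel: a flat disc 22 mm across, 10 mm thick, faces square to the pivot (pinch along the turner's y). It stands out from the middle of the channel's outer wall, whose face is 25.5 mm nearer the pivot. 118 mm from the pivot axis; 33 mm above the bench at both ends of the swing; it turns between the pads on the way round.
- mat_top (a point): Centre of the top of the round cork mat, 110 mm across, fixed, top 5 mm above the bench.
- float_centre (a point): Bystander: centre of a small round brass float, 37 mm across, 27 mm high, standing loose on the far part of the infeed deck.
- can_centre (a point): Bystander: centre (half-way up) of a spray can, 66 mm across, 215 mm high, standing loose to the left of the mat.
There are look-alikes about, which are no part of the job. Leave any turquoise look-alike of the part that bears lid_a_centre alone. Leave any orange look-alike of the part that bears lid_b_centre alone.

How it is judged:
By the outcome, as a careful person would: the job done as asked, in the order asked, and still so for the second after the job is handed in, with the robot touching nothing.
It also fails if it takes over 72 s, if anything falls off the work surface, if the arm or the gripper's body presses on something with over 40 N, if the wrist force passes 120 N, or if a joint passes its speed limit or range.

## Working session

There is one attempt and no reset: what is moved stays moved. The work goes in short steps, Python scripts to look and compute and a tool call to move; the robot and the scene stay as the last step left them, time stands still between calls to the robot, and variables do not carry over. Pictures are saved under pics/ and viewed, and the job is handed in when it is done.

Besides the shell and the picture viewer there is one more tool, called after ">>>" as name(argument=value, ...) on one line, values as JSON. apply_moves: Moves the arm, as the interface text tells. Its arguments: {"type":"object","properties":{"commands":{"type":"array"},"squeeze":{"type":"number"}},"required":["commands"]}

```bash
ls; mkdir -p pics; python3 - <<'E'
from rig import ctrl
import cv2
print(ctrl.sense())
print(ctrl.tip_extent)
for n in ("side","top"):
    im=ctrl.capture(n); cv2.imwrite(f"pics/{n}0.png",im[:,:,::-1])
    print(n,ctrl.camera_info(n))
E
```

```text
pics
{'time_s': 0.0, 'joints': array([-1.32640098e+00,  3.13449482e-01,  1.49843586e+00,  1.02799262e-05,
        1.33099294e+00, -2.23399009e-01]), 'dq': array([-0.00032816,  0.00041063, -0.00312527,  0.0003166 , -0.00015123,
       -0.00103766]), 'tau': array([ 1.44183591e-04, -4.12269545e+01, -2.59738898e+01, -2.01124121e-04,
        4.18698110e-03,  1.08441009e-05]), 'eef_pos': array([ 236.65334289, -468.31527802,  204.73581995]), 'ee_rot': array([-6.42833270e-04,  9.72770617e-01,  2.31769094e-01, -1.75644842e-06]), 'force': array([ 0.58412634,  0.76116801, -0.22358425]), 'wrist_torque': array([-0.01693445, -0.02631664, -0.02704764]), 'grip_width': 1.0025058842841281}
11.0
side {'fov_y': 49.98161230875135, 'cx': 325.64762607709304, 'cy': 230.97957785066637, 'camera_from_world': array([[ 9.65288269e-01, -2.60238031e-01, -2.22424113e-02,
        -5.43382642e+02],
       [-1.58246071e-01, -5.14968471e-01, -8.42475908e-01,
         2.34410560e+02],
       [ 2.07790130e-01,  8.16751885e-01, -5.38274670e-01,
         1.11921516e+03],
       [ 0.00000000e+00,  0.00000000e+00,  0.00000000e+00,
         1.00000000e+00]])}
top {'fov_y': 45.22954584871012, 'cx': 318.54934739763405, 'cy': 252.96264560845026, 'camera_from_world': array([[ 2.84345886e-02, -9.99563112e-01,  8.06595225e-03,
         8.56117160e+01],
       [-9.94378327e-01, -2.91086170e-02, -1.01805846e-01,
         6.09426477e+02],
       [ 1.01996157e-01, -5.12580076e-03, -9.94771587e-01,
         1.43023195e+03],
       [ 0.00000000e+00,  0.00000000e+00,  0.00000000e+00,
         1.00000000e+00]])}
```

View pics/side0.png

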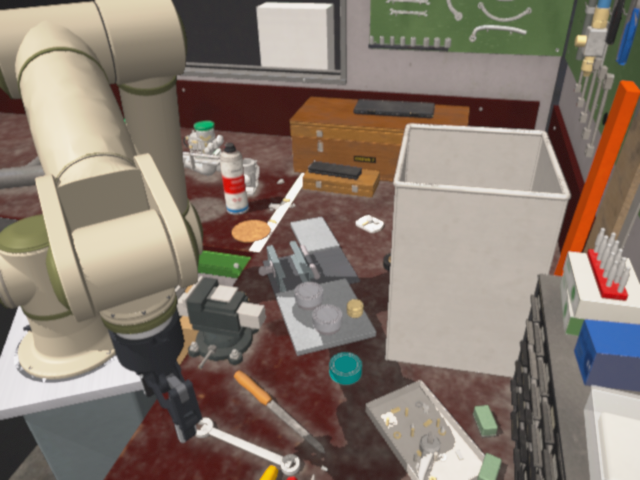

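View pics/top0.png

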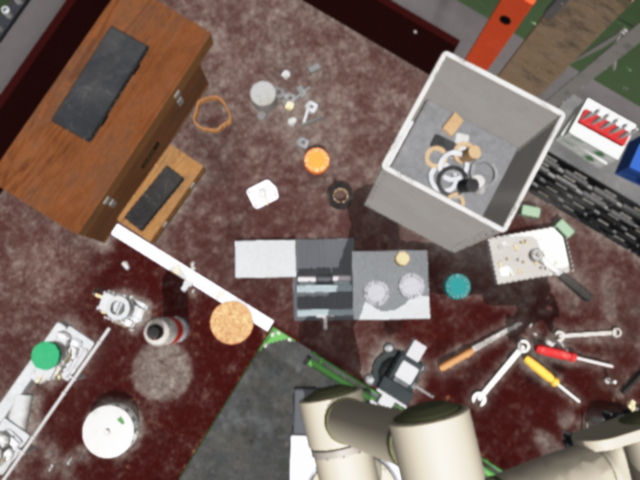

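```bash
cat > h.py <<'E'
import numpy as np, cv2
from rig import ctrl
def cam(n):
    c=ctrl.camera_info(n); f=240/np.tan(np.radians(c['fov_y'])/2); return f,c['cx'],c['cy'],np.array(c['camera_from_world'])
def proj(n,P):
    f,cx,cy,T=cam(n); p=T[:3,:3]@np.array(P,float)+T[:3,3]; return np.array([cx+f*p[0]/p[2],cy+f*p[1]/p[2]])
def ray(n,uv):
    f,cx,cy,T=cam(n); d=np.array([(uv[0]-cx)/f,(uv[1]-cy)/f,1]); R=T[:3,:3]
    return -R.T@T[:3,3], R.T@d/np.linalg.norm(d)
def onz(n,uv,z):
    o,d=ray(n,uv); return o+d*(z-o[2])/d[2]
def tri(uvs,uvt):
    o1,d1=ray('side',uvs);o2,d2=ray('top',uvt)
    A=np.array([d1,-d2]).T; s=np.linalg.lstsq(A,o2-o1,rcond=None)[0]
    a=o1+s[0]*d1;b=o2+s[1]*d2; return (a+b)/2,np.linalg.norm(a-b)
def crop(im,x0,y0,x1,y1,k,name):
    cv2.imwrite(name,cv2.resize(im[y0:y1,x0:x1,::-1],None,fx=k,fy=k,interpolation=cv2.INTER_CUBIC))
E
python3 - <<'E'
from h import *
t=cv2.imread('pics/top0.png')[:,:,::-1]; s=cv2.imread('pics/side0.png')[:,:,::-1]
crop(t,225,220,445,370,3.6,'pics/t0c.png'); crop(s,180,130,400,370,2.5,'pics/s0c.png')
E
```

```text
(no output)
```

View pics/t0c.png

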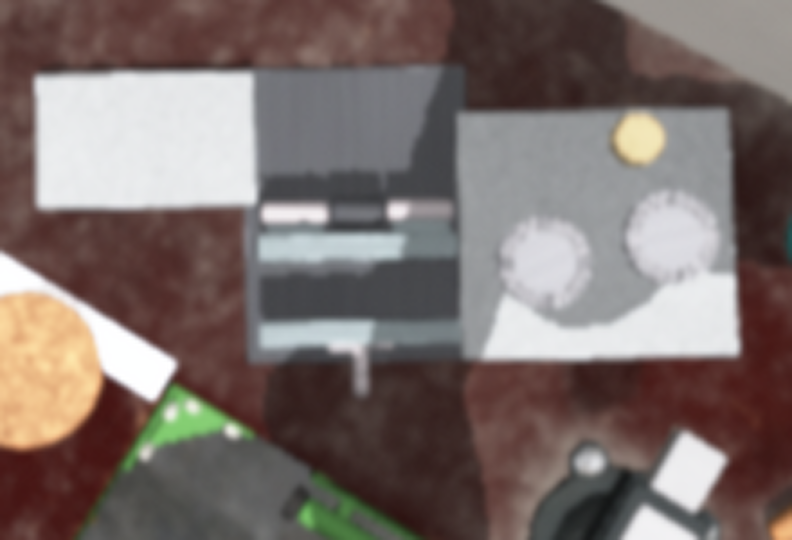

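View pics/s0c.png

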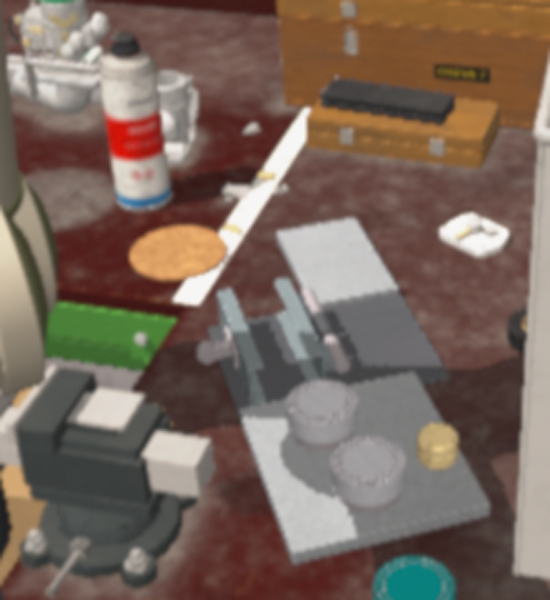

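```bash
python3 - <<'E'
from h import *
T=lambda x,y:(225+x/3.6-.36,220+y/3.6-.36); S=lambda x,y:(180+x/2.5-.3,130+y/2.5-.3)
np.set_printoptions(precision=1,suppress=True)
inf=[onz('top',T(*p),14.6)[:2] for p in [(458,112),(729,108),(740,355),(463,358)]]
out=[onz('top',T(*p),13.4)[:2] for p in [(35,73),(254,70),(257,207),(37,208)]]
print('in',*inf,'out',*out)
# two-view
for nm,a,b in [('tin1',(322,394),(545,257)),('tin2',(368,461),(672,233)),('float',(438,435),(638,134)),('mat',(178,252),(24,370)),('infarcorner',(415,376),(729,108)),('innear right',(295,555),(740,355)),('lug',(212,345),(361,380)),('outfarleft',(350,219),(35,73))]:
    print(nm,*tri(S(*a),T(*b)))
print('tin top', onz('top',T(545,263),48.6),onz('top',T(672,237),48.6),'mat',onz('top',T(24,370),5))
# turner pose: known rect corners fit
loc_in=np.array([[70,-72],[70,-267],[-105,-267],[-105,-72]]);loc_out=np.array([[103,227],[103,72],[7,72],[7,227]])
L=np.vstack([loc_in,loc_out]);W=np.array(inf+out)
Lc=L-L.mean(0);Wc=W-W.mean(0);U,_,V=np.linalg.svd(Lc.T@Wc);R=(U@V).T
t=W.mean(0)-R@L.mean(0);print('turner',t,np.arctan2(R[1,0],R[0,0]));print(W-(L@R.T+t))
E
```

```text
in [616.6  17.8] [ 625.1 -175.6] [ 450.1 -185. ] [442.5  10.3] out [635.8 320.2] [642.6 164.1] [544.7 158.8] [539.5 314.6]
tin1 [513.2 -41.6  56.5] 0.577689071161447
tin2 [ 532.3 -130.3   47.6] 1.3325704574945851
float [ 601.9 -107.    40.3] 0.16653014997437574
mat [426.8 320.    3.9] 3.4484790452615246
infarcorner [ 590.  -146.3  143. ] 41.35731761708936
innear right [ 452.  -185.6   13. ] 3.749320906317351
lug [428.7  81.9  41.3] 6.03693768508847
outfarleft [633.9 320.9  10.9] 4.433732428885509
tin top [509.7 -42.6  48.6] [ 530.2 -130.3   48.6] mat [425.1 320.    5. ]
turner [542.9  87.3] 0.04692152171039296
[[ 0.3 -0.9]
 [-0.3  0.6]
 [-0.4 -0.6]
 [ 1.1 -0.1]
 [ 0.7  1.4]
 [ 0.2  0.1]
 [-1.8 -0.7]
 [ 0.3  0.3]]
```

```bash
cat >> h.py <<'E'
np.set_printoptions(precision=1,suppress=True)
t0=np.array([542.9,87.3]);yaw=.0469;R2=np.array([[np.cos(yaw),-np.sin(yaw)],[np.sin(yaw),np.cos(yaw)]])
W=lambda x,y:R2@np.array([x,y])+t0
L=lambda p:R2.T@(np.array(p[:2])-t0)
def pose():
    s=ctrl.sense();w,x,y,z=s['ee_rot'];
    from scipy.spatial.transform import Rotation as Ro
    Rm=Ro.from_quat([x,y,z,w]).as_matrix(); return s,s['eef_pos'],Rm,np.arctan2(Rm[1,0],Rm[0,0])
def plan(p,phi=None):
    """shift in tool axes AFTER roll"""
    s,e,Rm,f=pose()
    roll=0 if phi is None else -((phi-f+np.pi)%(2*np.pi)-np.pi)
    f2=f-roll; x=np.array([np.cos(f2),np.sin(f2)]);y=np.array([np.sin(f2),-np.cos(f2)])
    d=np.array(p,float)-e
    print('t %.2f'%s['time_s'],'eef',e,'loc',L(e),'phi %.4f'%f,'grip %.3f'%s['grip_width'],'F',s['force'])
    print('  roll %.3f  d(cm) %.2f %.2f %.2f'%(roll,x@d[:2]/10,y@d[:2]/10,-d[2]/10),' now-axes', (Rm.T@d)/10)
E
python3 - <<'E'
from h import *
T=lambda x,y:(225+x/3.6-.36,220+y/3.6-.36); S=lambda x,y:(180+x/2.5-.3,130+y/2.5-.3)
print('vice jaw',tri(S(180,445),T(690,462)))
print('can top',tri(S(125,42),(165,330)), 'can base side',onz('side',S(145,200),0), 'cantop',onz('top',(163,331),215))
print('tin loc',L([510,-42.6]),L([530.2,-130.3]),'float',L([602,-107]))
plan([*W(-39,-128),130],1.618)
E
```

```text
vice jaw (array([ 377.9, -133.9,  107. ]), np.float64(3.7621905945466545))
can top (array([408. , 433.4, 217.4]), np.float64(2.705085314947307)) can base side [407.  456.7   0. ] cantop [407.  438.1 215. ]
tin loc [ -39.  -128.2] [ -22.9 -216.8] float [  49.9 -196.9]
t 0.10 eef [ 236.6 -468.3  204.8] loc [-332.  -540.7] phi 0.4677 grip 0.998 F [-1.  -0.4 -1.3]
  roll -1.150  d(cm) 41.26 29.31 7.48  now-axes [ 43.6 -25.7   7.5]
```

>>> apply_moves(commands=[[8.54,3.6,-2.1,0,0],[8.54,3.6,-2.1,0,0],[8.54,3.6,-2.1,0,0],[8.54,3.6,-2.1,0,0],[8.54,3.6,-2.1,0,0],[8.54,3.6,-2.1,0,0],[8.54,3.6,-2.1,0,0],[8.54,3.6,-2.1,0,0],[8.54,3.6,-2.1,0,0],[8.54,3.6,-2.1,0,0],[8.54,3.6,-2.1,0,0],[8.54,3.6,-2.1,0,0]])

```text
time_s: 1.1
eef_pos: [509.2, -46.8, 205.2]
ee_rot: [-0.0, 0.973, 0.232, -0.0]
force: [1.2, -1.5, -0.1]
grip_width: 0.999
```

>>> apply_moves(commands=[[8.54,0,0,0.6,-0.115],[8.54,0,0,0.8,-0.115],[8.54,0,0,0.8,-0.115],[8.54,0,0,0.8,-0.115],[8.54,0,0,0.8,-0.115],[8.54,0,0,0.8,-0.115],[8.54,0,0,0.8,-0.115],[8.54,0,0,0.8,-0.115],[8.54,0,0,0.8,-0.115],[8.54,0,0,0.6,-0.115],[8.54,0,0,0,0]])

```text
time_s: 2.02
eef_pos: [507.8, -48.8, 127.9]
ee_rot: [-0.001, 0.689, 0.725, -0.001]
force: [-1.1, 0.1, -1.0]
grip_width: 1.003
```

```bash
python3 - <<'E'
from h import *
plan([*W(-39,-128),130],1.6177); print(ctrl.tip_extent)
crop(ctrl.capture('top'),225,220,445,370,3.6,'pics/t1.png')
E
```

```text
t 2.02 eef [507.8 -48.8 127.9] loc [ -41.4 -134.3] phi 1.6218 grip 1.003 F [-1.1  0.1 -1. ]
  roll 0.004  d(cm) 0.63 0.24 -0.21  now-axes [ 0.6  0.2 -0.2]
11.0
```

View pics/t1.png

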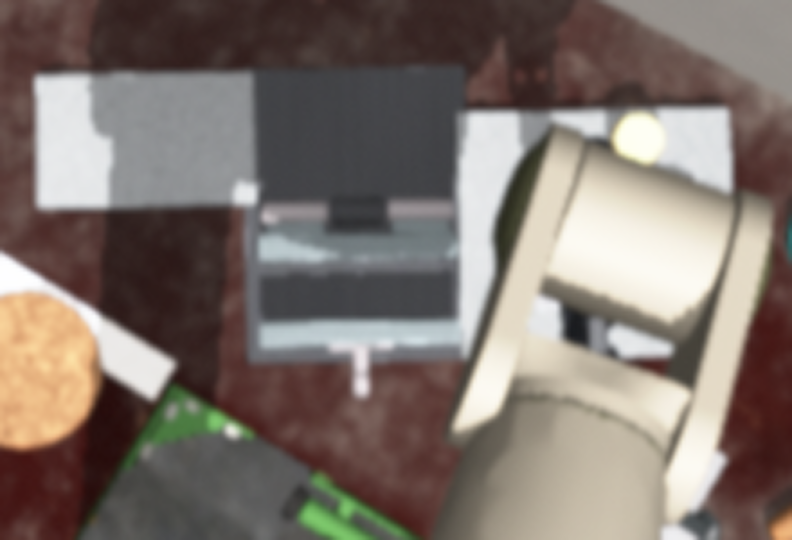

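>>> apply_moves(commands=[[8.54,0.6,0.2,0.5,0.004],[8.54,0,0,1.5,0],[8.54,0,0,2,0],[8.54,0,0,2,0],[8.54,0,0,1.5,0],[8.54,0,0,1.2,0],[8.54,0,0,0.5,0],[8.54,0,0,0,0]])

```text
time_s: 2.73
eef_pos: [510.0, -42.5, 36.5]
ee_rot: [-0.001, 0.692, 0.722, -0.0]
force: [1.0, -0.9, -0.0]
grip_width: 1.002
```

```bash
python3 - <<'E'
from h import *
plan([*W(-39,-128),34],1.6177)
crop(ctrl.capture('side'),220,220,400,370,4,'pics/s1.png')
E
```

```text
t 2.73 eef [510.  -42.5  36.5] loc [ -39.  -128.1] phi 1.6120 grip 1.002 F [ 1.  -0.9 -0. ]
  roll -0.006  d(cm) 0.01 -0.00 0.25  now-axes [ 0.  -0.   0.3]
```

View pics/s1.png

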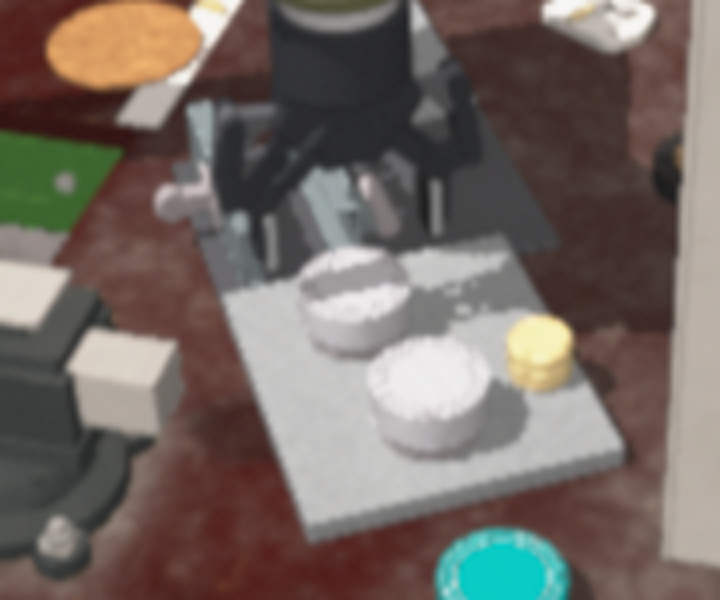

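```bash
python3 - <<'E'
from h import *
S=lambda x,y:(220+x/4-.4,220+y/4-.4)
for lx in(-44,44):
  for z in (25,38,60):
    print(lx,z,(proj('side',[*W(-39+lx,-128),z])-220)*4)
print((proj('side',[510,-42.6,48.6])-220)*4, (proj('side',[*W(-23,-217),48.6])-220)*4)
E
```

```text
-44 25 [276.8 330.9]
-44 38 [275.4 313.2]
-44 60 [273.  282.7]
44 25 [424.7 297.9]
44 38 [424.2 280.3]
44 60 [423.4 250. ]
[349.9 282.2] [424.9 376. ]
```

```bash
python3 - <<'E'
from h import *
im=ctrl.capture('side').copy()
crop(im,255,215,355,315,6,'pics/s2.png')
t=ctrl.capture('top'); crop(t,300,240,450,340,5.3,'pics/t2.png')
E
```

```text
(no output)
```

View pics/s2.png

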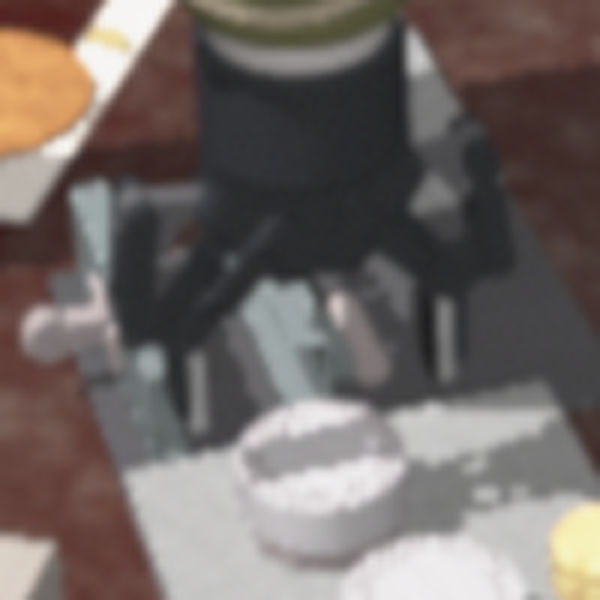

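View pics/t2.png

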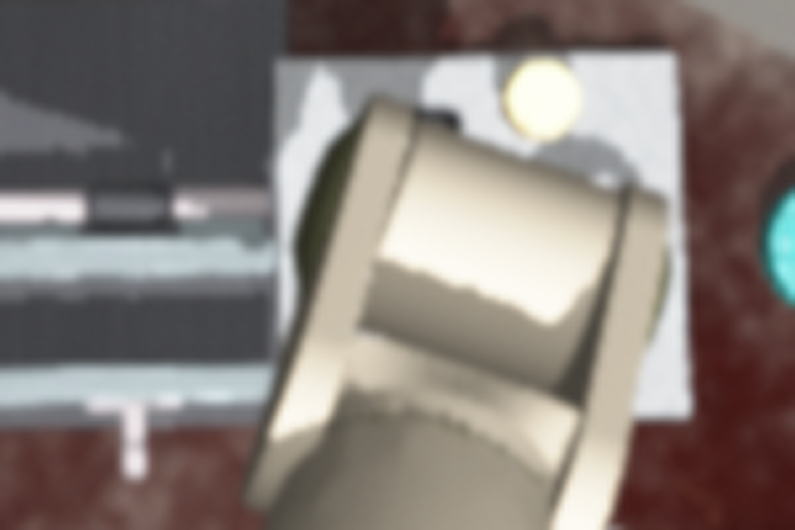

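```bash
python3 - <<'E'
from h import *
for z in (36,50,60,70,80): print(z,proj('side',[510,-42.5,z]), L(onz('side',(288,287),z)),L(onz('side',(328.8,278.3),z)), L(onz('top',(383,262),z)))
E
```

```text
36 [307.7 294.8] [-74.4 -85.7] [ 25.3 -86. ] [  38.1 -149.4]
50 [307.4 290. ] [ -77.8 -102.9] [  19.9 -103.2] [  37.  -147.7]
60 [307.3 286.6] [ -80.3 -115.2] [  16.1 -115.5] [  36.1 -146.5]
70 [307.1 283.1] [ -82.8 -127.5] [  12.3 -127.8] [  35.3 -145.2]
80 [306.9 279.5] [ -85.3 -139.8] [   8.5 -140.1] [  34.4 -144. ]
```

>>> apply_moves(commands=[[8.54,0,0,0.5,0],[8.54,0,0,0.5,0],[8.54,0,0,0,0]])

```text
time_s: 3.13
eef_pos: [509.9, -42.8, 26.5]
ee_rot: [-0.001, 0.692, 0.722, -0.0]
force: [-0.9, -0.4, 0.5]
grip_width: 1.0
```

```bash
python3 - <<'E'
from h import *
plan([*W(-39,-128),34],1.6177)
crop(ctrl.capture('side'),255,205,355,305,6,'pics/s3.png')
E
```

```text
t 3.13 eef [509.9 -42.8  26.5] loc [ -39.1 -128.4] phi 1.6135 grip 1.000 F [-0.9 -0.4  0.5]
  roll -0.004  d(cm) 0.04 0.01 -0.75  now-axes [ 0.   0.  -0.7]
```

View pics/s3.png

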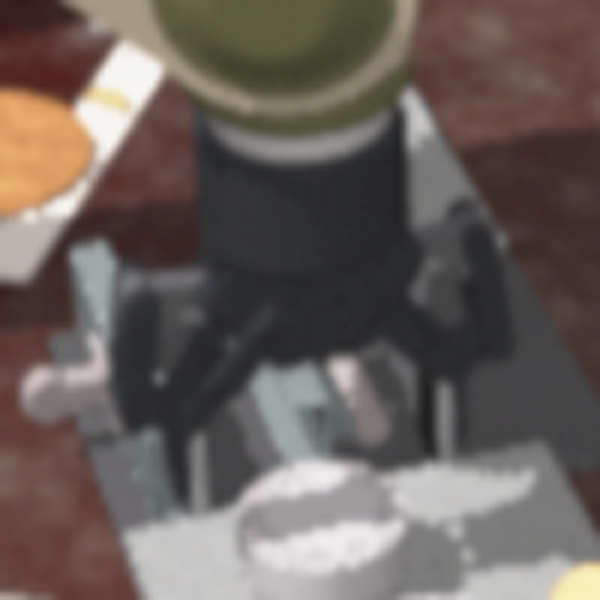

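```bash
python3 - <<'E'
from h import *
for z in (194,207,230,245,260): print(z,proj('side',[236.7,-468.6,z]))
s=cv2.imread('pics/side0.png')[:,:,::-1]; crop(s,80,300,240,460,3.7,'pics/s0g.png')
crop(ctrl.capture('top'),300,240,450,340,5.3,'pics/t3.png')
print(ctrl.sense()['joints'])
E
```

```text
194 [176.5 438.7]
207 [174.8 432.5]
230 [171.6 421.2]
245 [169.4 413.6]
260 [167.2 405.8]
[-0.3  0.5  1.7  0.   0.9 -0.4]
```

View pics/s0g.png

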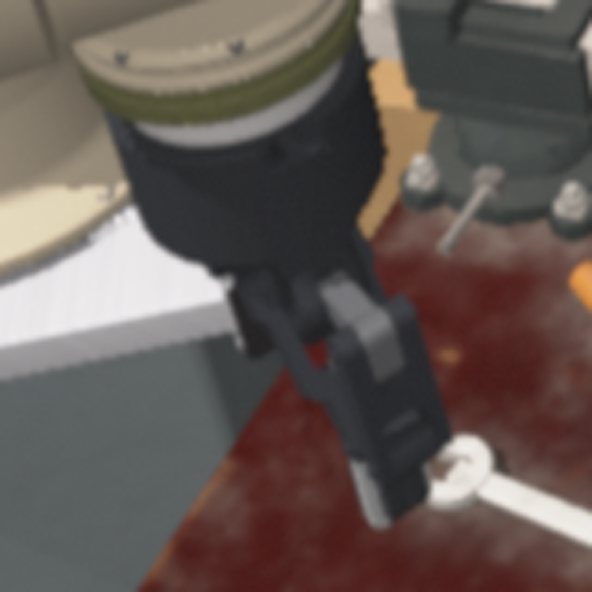

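View pics/t3.png

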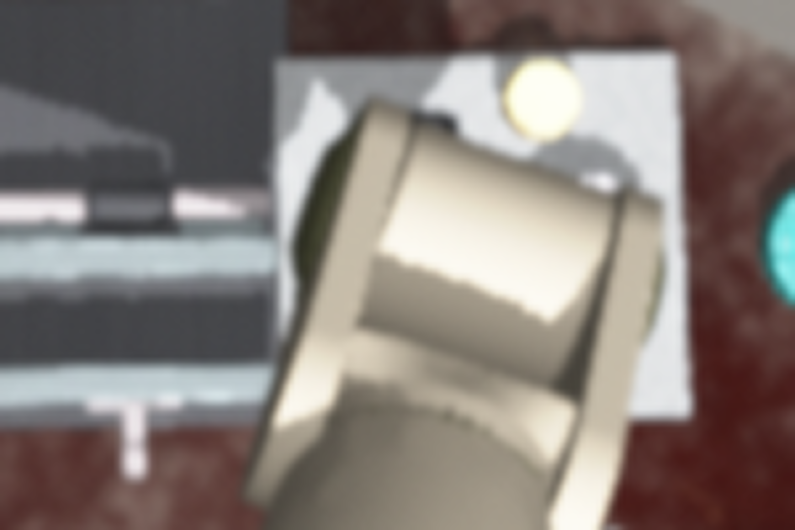

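```bash
python3 - <<'E'
from h import *
for z in (194,207,230,245): print(z,proj('side',[259,-513,z]),proj('side',[259+5,-513-10,z]))
print(ctrl.sense()['joints'].round(4).tolist())
E
```

```text
194 [195.5 464.1] [200.  470.2]
207 [193.9 457.9] [198.4 464. ]
230 [190.9 446.5] [195.5 452.6]
245 [188.8 438.9] [193.5 444.9]
[-0.313, 0.5026, 1.7383, 0.0, 0.901, -0.3558]
```

>>> apply_moves(commands=[[8.54,0,0,0.5,0],[8.54,0,0,0.5,0],[8.54,0,0,0,0]])

```text
time_s: 3.48
eef_pos: [509.7, -42.8, 16.2]
ee_rot: [-0.001, 0.692, 0.722, -0.0]
force: [-0.0, 0.5, 0.3]
grip_width: 0.999
```

```bash
python3 - <<'E'
from h import *
plan([*W(-39,-128),34],1.6177)
crop(ctrl.capture('side'),255,215,355,315,6,'pics/s4.png')
f,cx,cy,T=cam('side'); print('cam pos',-T[:3,:3].T@T[:3,3])
f,cx,cy,T=cam('top'); print('cam pos',-T[:3,:3].T@T[:3,3])
E
```

```text
t 3.48 eef [509.7 -42.8  16.2] loc [ -39.2 -128.4] phi 1.6137 grip 0.999 F [-0.   0.5  0.3]
  roll -0.004  d(cm) 0.04 0.02 -1.78  now-axes [ 0.   0.  -1.8]
cam pos [ 329.1 -934.8  787.8]
cam pos [ 457.7  110.6 1484.1]
```

View pics/s4.png

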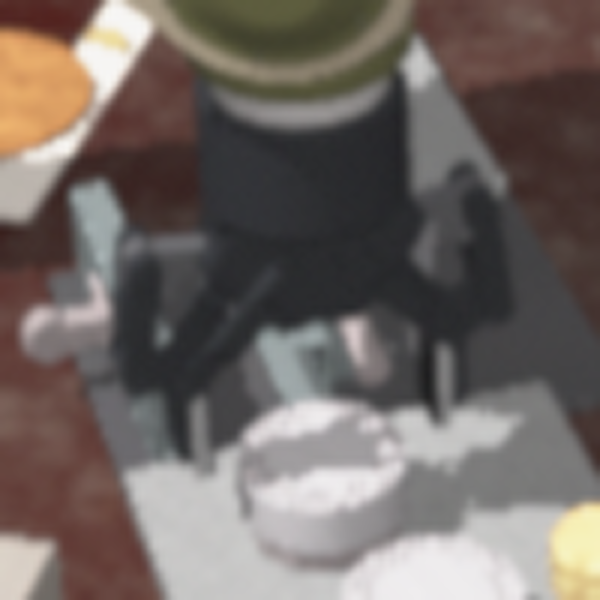

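>>> apply_moves(commands=[[8.54,0,0,0.3,0],[8.54,0,0,0.3,0],[8.54,0,0,0,0]])

```text
time_s: 3.78
eef_pos: [510.0, -42.8, 10.7]
ee_rot: [-0.0, 0.692, 0.722, -0.0]
force: [-0.4, 0.3, -0.0]
grip_width: 1.0
```

>>> apply_moves(commands=[[8.54,0,0,0.2,0],[8.54,0,0,0.2,0],[8.54,0,0,0,0]])

```text
time_s: 4.03
eef_pos: [510.1, -42.8, 6.9]
ee_rot: [-0.0, 0.692, 0.722, -0.0]
force: [0.6, -0.5, -0.0]
grip_width: 1.001
```

```bash
python3 - <<'E'
from h import *
plan([*W(-39,-128),34],1.6177)
crop(ctrl.capture('side'),255,215,355,315,6,'pics/s5.png')
E
```

```text
t 4.03 eef [510.1 -42.8   6.9] loc [ -38.8 -128.5] phi 1.6138 grip 1.001 F [ 0.6 -0.5 -0. ]
  roll -0.004  d(cm) 0.05 -0.02 -2.71  now-axes [ 0.  -0.  -2.7]
```

View pics/s5.png

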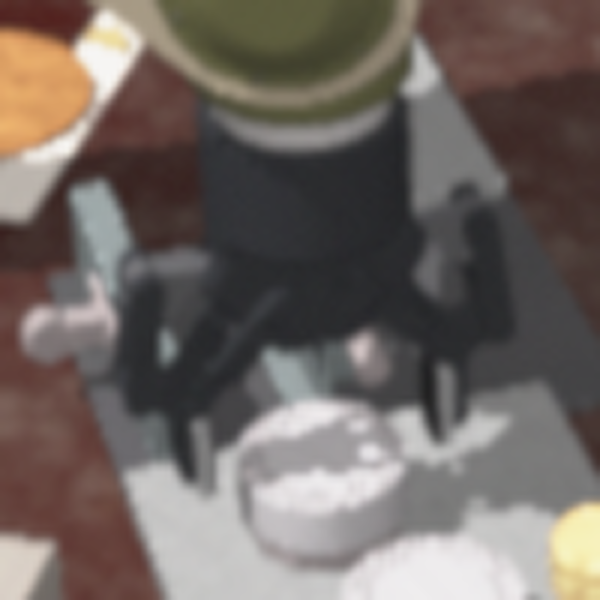

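>>> apply_moves(commands=[[7.2,0,0,0,0],[7.2,0,0,0,0],[7.2,0,0,0,0],[7.2,0,0,0,0]], squeeze=20)

```text
time_s: 4.42
eef_pos: [510.4, -42.9, 7.4]
ee_rot: [0.0, 0.692, 0.722, 0.0]
force: [0.4, -0.1, -0.2]
grip_width: 0.841
```

```bash
python3 - <<'E'
from h import *
plan([*W(-39,-128),34],1.6177);print(ctrl.tip_extent)
crop(ctrl.capture('side'),255,215,355,315,6,'pics/s6.png')
E
```

```text
t 4.42 eef [510.4 -42.9   7.4] loc [ -38.6 -128.5] phi 1.6138 grip 0.841 F [ 0.4 -0.1 -0.2]
  roll -0.004  d(cm) 0.05 -0.04 -2.66  now-axes [ 0.1 -0.  -2.7]
11.0
```

View pics/s6.png

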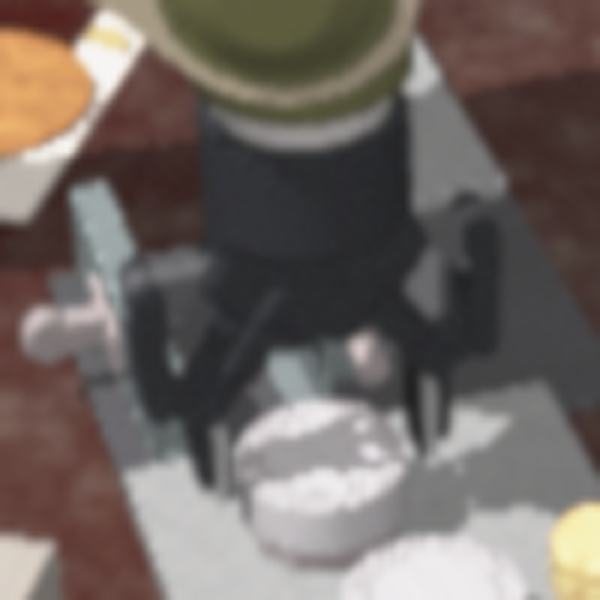

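>>> apply_moves(commands=[[7.2,0,0,0.4,0],[7.2,0,0,0.4,0],[6.8,0,0,0,0],[6.4,0,0,0,0],[6.0,0,0,0,0],[6.0,0,0,0,0],[6.0,0,0,0,0]], squeeze=20)

```text
time_s: 5.05
eef_pos: [510.4, -42.9, -0.7]
ee_rot: [0.0, 0.692, 0.722, 0.0]
force: [-0.1, -0.2, -0.8]
grip_width: 0.744
```

```bash
python3 - <<'E'
from h import *
plan([*W(-55,-128),0],1.6177)
crop(ctrl.capture('side'),255,215,355,315,6,'pics/s7.png')
E
```

```text
t 5.05 eef [510.4 -42.9  -0.7] loc [ -38.6 -128.5] phi 1.6139 grip 0.744 F [-0.1 -0.2 -0.8]
  roll -0.004  d(cm) 0.05 -1.64 -0.07  now-axes [ 0.  -1.6 -0.1]
```

View pics/s7.png

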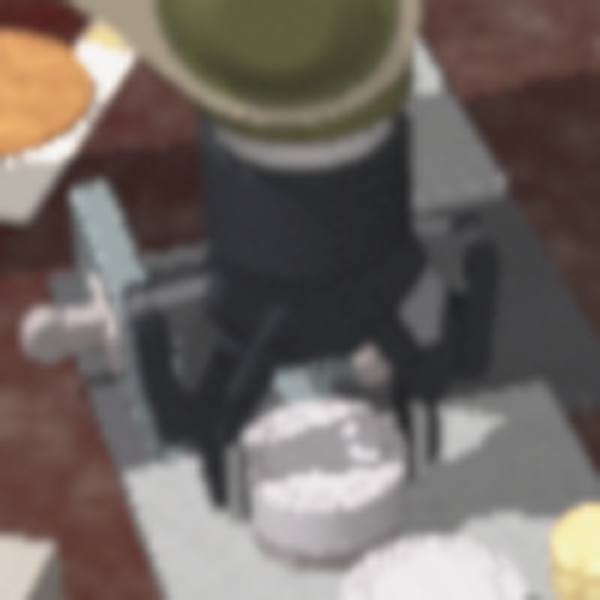

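>>> apply_moves(commands=[[6.0,0,-0.3,0,-0.004],[6.0,0,-0.5,0,0],[6.0,0,-0.5,0,0],[6.0,0,-0.34,0,0],[6.0,0,0,0,0],[6.0,0.3,0,0,0],[6.0,0.5,0,0,0],[6.0,0.5,0,0,0],[6.0,0.5,0,0,0],[6.0,0.5,0,0,0],[6.0,0.2,0,0,0],[6.0,0,0,0,0]])

```text
time_s: 6.1
eef_pos: [492.7, -18.0, -0.7]
ee_rot: [-0.0, 0.69, 0.724, -0.0]
force: [0.3, 0.7, -0.7]
grip_width: 0.741
```

```bash
python3 - <<'E'
from h import *
plan([*W(-55,-86),0],1.6177)
crop(ctrl.capture('side'),255,205,355,305,6,'pics/s8.png')
crop(ctrl.capture('top'),300,240,450,340,5.3,'pics/t8.png')
E
```

```text
t 6.10 eef [492.7 -18.   -0.7] loc [ -55.1 -102.8] phi 1.6186 grip 0.741 F [ 0.3  0.7 -0.7]
  roll 0.001  d(cm) 1.68 0.01 -0.07  now-axes [ 1.7  0.  -0.1]
```

View pics/s8.png

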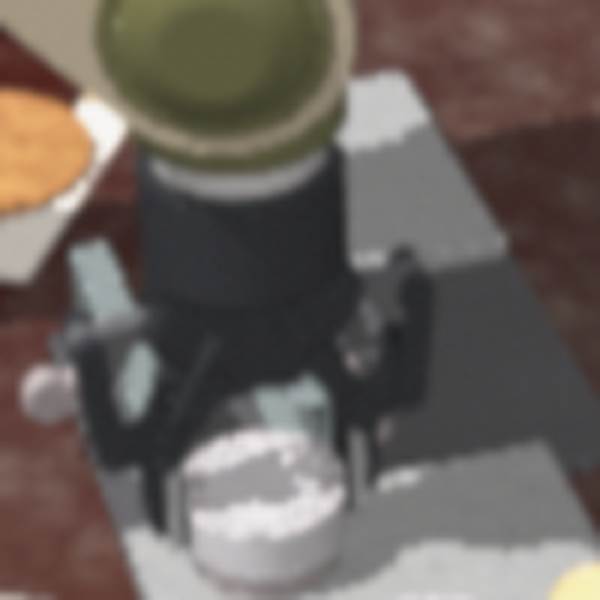

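View pics/t8.png

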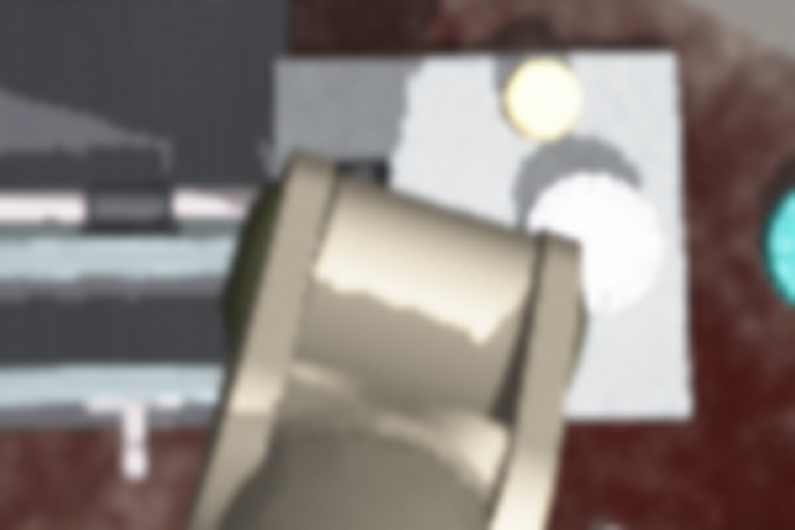

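```bash
python3 - <<'E'
from h import *
print(L(onz('side',(255+262/6,205+487/6),48.6)))
print(L(onz('side',(255+326/6,215+452/6),48.6)),'orig; jaw said -38.6,-128')
E
```

```text
[ -53.6 -106.3]
[ -34.8 -128.9] orig; jaw said -38.6,-128
```

>>> apply_moves(commands=[[6.0,0.4,0,0,0],[6.0,0.5,0,0,0],[6.0,0.5,0,0,0],[6.0,0.28,0,0,0],[6.0,0,0,0,0],[6.0,0,0,0,0]])

```text
time_s: 6.7
eef_pos: [491.9, -1.6, -0.7]
ee_rot: [-0.0, 0.69, 0.724, 0.0]
force: [0.1, 0.1, -0.1]
grip_width: 0.739
```

```bash
python3 - <<'E'
from h import *
plan([*W(-55,-86),0],1.6177)
crop(ctrl.capture('side'),240,205,340,305,6,'pics/s9.png')
E
```

```text
t 6.70 eef [491.9  -1.6  -0.7] loc [-55.1 -86.4] phi 1.6182 grip 0.739 F [ 0.1  0.1 -0.1]
  roll 0.001  d(cm) 0.04 0.01 -0.07  now-axes [ 0.   0.  -0.1]
```

View pics/s9.png

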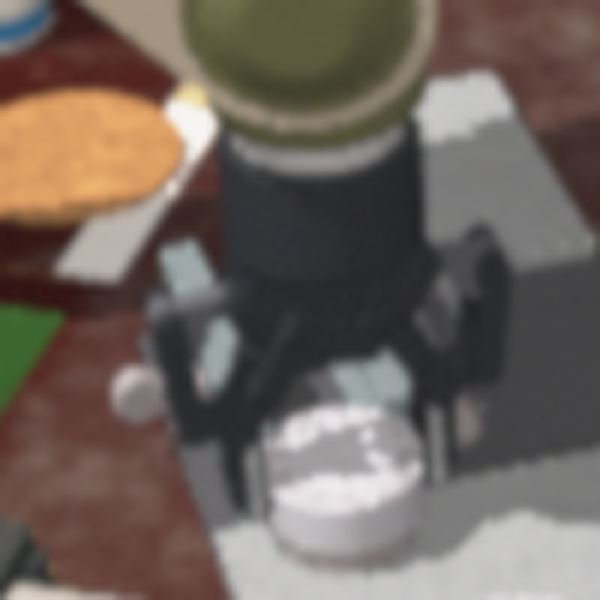

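```bash
python3 - <<'E'
from h import *
print(L(onz('side',(240+346/6,205+457/6),48.6)))
for ly in(-69,69):
  for dx in (-37.5,37.5,-22,22):
    print(ly,dx,(proj('side',[*W(-55+dx,ly),55])-[240,205])*6)
E
```

```text
[-51.  -87.7]
-69 -37.5 [228.9 437.7]
-69 37.5 [415.  398.6]
-69 -22 [267.8 429.5]
-69 22 [377.  406.6]
69 -37.5 [153.6 248.3]
69 37.5 [325.1 215.1]
69 -22 [189.4 241.4]
69 22 [290.  221.9]
```

>>> apply_moves(commands=[[8.54,0,0,0,0],[8.54,0,0,0,0],[8.54,0,0,0,0],[8.54,0,0,-1.5,0],[8.54,0,0,-2,0],[8.54,0,0,-2,0],[8.54,-2.6,0.64,0,0],[8.54,-2.6,0.64,0,0],[8.54,-2.6,0.64,0,0],[8.54,-2.6,0.64,0,0],[8.54,-2.66,0.64,0,0],[8.54,0,0,0,0]])

```text
time_s: 7.75
eef_pos: [531.2, -135.0, 54.4]
ee_rot: [0.001, 0.692, 0.722, 0.0]
force: [0.3, -1.0, 0.3]
grip_width: 0.999
```

>>> apply_moves(commands=[[8.54,0,0,0,0.112],[8.54,0,0,0,0.112],[8.54,0,0,0,0.112],[8.54,0,0,0,0.112],[8.54,0,0,0,0.112],[8.54,0,0,0,0.112],[8.54,0,0,0,0.113],[8.54,0,0,0,0]])

```text
time_s: 8.42
eef_pos: [529.9, -130.5, 54.2]
ee_rot: [-0.0, 0.915, 0.403, -0.0]
force: [-0.3, -0.1, -0.3]
grip_width: 1.004
```

```bash
python3 - <<'E'
from h import *
plan([*W(-23,-217),0],.833)
im=ctrl.capture('side');crop(im,220,205,360,325,5,'pics/s10.png')
crop(ctrl.capture('top'),225,220,445,370,3.6,'pics/t10.png')
E
```

```text
t 8.42 eef [ 529.9 -130.5   54.2] loc [ -23.2 -216.9] phi 0.8289 grip 1.004 F [-0.3 -0.1 -0.3]
  roll -0.004  d(cm) 0.01 0.02 5.42  now-axes [0.  0.  5.4]
```

View pics/s10.png

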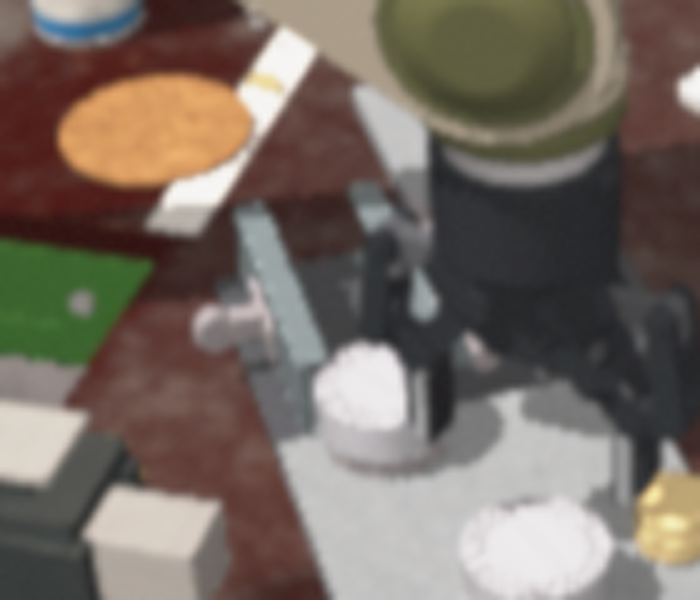

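View pics/t10.png

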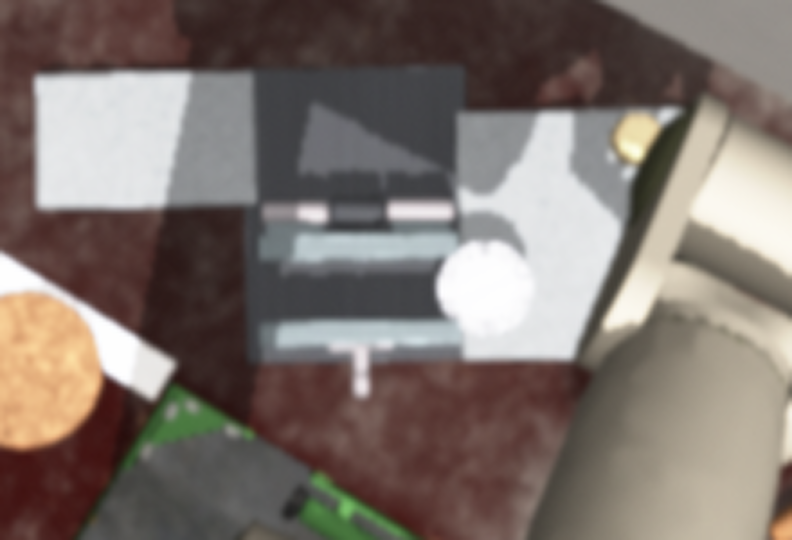

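```bash
python3 - <<'E'
from h import *
for p in [(562,-160,87),(498,-101,87),(565,-98,87),(562,-160,30)]: print(p,(proj('side',p)-[220,205])*5)
T=lambda x,y:(225+x/3.6-.36,220+y/3.6-.36)
print('tin1',L(onz('top',T(485,288),48.6)))
E
```

```text
(562, -160, 87) [622.6 505.9]
(498, -101, 87) [438.  446.2]
(565, -98, 87) [587.6 413.3]
(562, -160, 30) [623.  608.8]
tin1 [-55.7 -86.2]
```

>>> apply_moves(commands=[[8.54,0,0,1.2,0],[8.54,0,0,1.8,0],[8.54,0,0,1.6,0],[8.54,0,0,0.9,0],[7.2,0,0,0,0],[6.8,0,0,0,0],[6.0,0,0,0,0],[6.0,0,0,0,0],[6.0,0,0,0,0],[6.0,0,0,0,0]], squeeze=20)

```text
time_s: 9.35
eef_pos: [530.6, -131.1, 0.1]
ee_rot: [0.001, 0.914, 0.405, 0.0]
force: [-1.2, 0.2, 4.5]
grip_width: 0.738
```

```bash
python3 - <<'E'
from h import *
plan([*W(-55,-217),0])
im=ctrl.capture('side');crop(im,220,205,360,325,5,'pics/s11.png')
E
```

```text
t 9.35 eef [ 530.6 -131.1    0.1] loc [ -22.6 -217.5] phi 0.8331 grip 0.738 F [-1.2  0.2  4.5]
  roll 0.000  d(cm) -2.25 -2.33 0.01  now-axes [-2.3 -2.3  0. ]
```

View pics/s11.png

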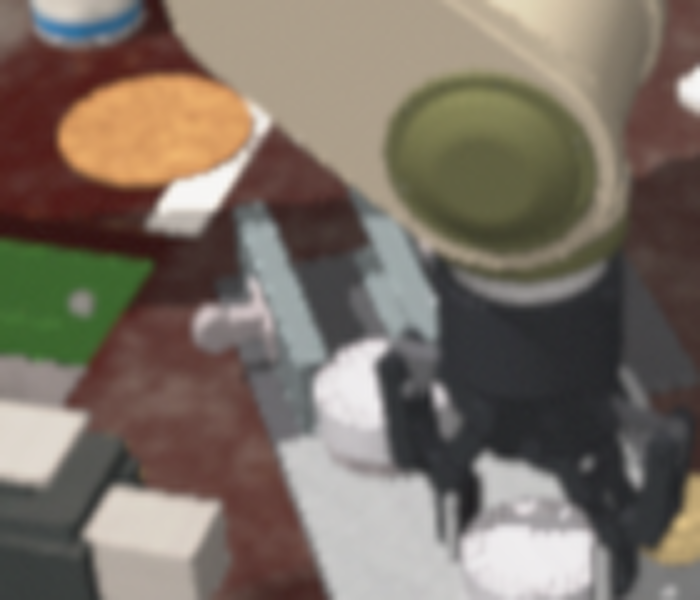

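>>> apply_moves(commands=[[6.0,-0.45,-0.47,0,0],[6.0,-0.45,-0.47,0,0],[6.0,-0.45,-0.47,0,0],[6.0,-0.45,-0.46,0,0],[6.0,-0.45,-0.46,0,0],[6.0,0,0,0,-0.112],[6.0,0,0,0,-0.112],[6.0,0,0,0,-0.112],[6.0,0,0,0,-0.112],[6.0,0,0,0,-0.112],[6.0,0,0,0,-0.112],[6.0,0,0,0,-0.113]])

```text
time_s: 10.4
eef_pos: [497.9, -132.1, 0.1]
ee_rot: [0.001, 0.688, 0.725, 0.0]
force: [0.2, 0.3, 8.3]
grip_width: 0.741
```

```bash
python3 - <<'E'
from h import *
plan([*W(-55,-86),0],1.6177)
im=ctrl.capture('side');crop(im,220,205,360,325,5,'pics/s12.png')
E
```

```text
t 10.40 eef [ 497.9 -132.1    0.1] loc [ -55.2 -217.1] phi 1.6232 grip 0.741 F [0.2 0.3 8.3]
  roll 0.006  d(cm) 13.11 0.02 0.01  now-axes [13.1  0.1 -0. ]
```

View pics/s12.png

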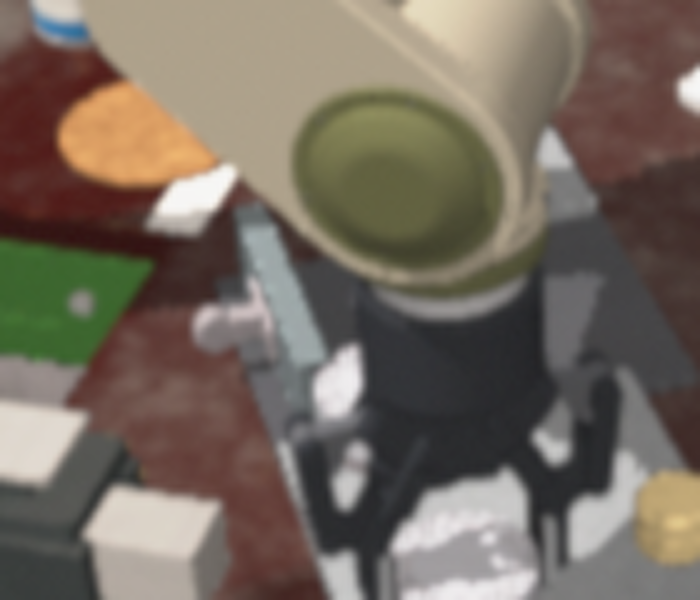

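>>> apply_moves(commands=[[6.0,0.4,0,0,0.006],[6.0,0.8,0,0,0],[6.0,0.8,0,0,0],[6.0,0.8,0,0,0],[6.0,0.8,0,0,0],[6.0,0.8,0,0,0],[6.0,0.6,0,0,0],[6.0,0.5,0,0,0],[6.0,0.5,0,0,0],[6.0,0.5,0,0,0],[6.0,0.5,0,0,0],[6.0,0.5,0,0,0]])

```text
time_s: 11.45
eef_pos: [495.1, -57.6, 0.1]
ee_rot: [0.001, 0.692, 0.722, 0.0]
force: [-0.2, -4.5, 5.9]
grip_width: 0.735
```

>>> apply_moves(commands=[[6.0,0.6,0,0,0],[6.0,0.6,0,0,0],[6.0,0.6,0,0,0],[6.0,0.6,0,0,0],[6.0,0.6,0,0,0],[6.0,0.6,0,0,0],[6.0,0.6,0,0,0],[6.0,0.6,0,0,0],[6.0,0.5,0,0,0],[6.0,0.3,0,0,0],[6.0,0,0,0,0]])

```text
time_s: 12.37
eef_pos: [492.8, -1.2, 0.1]
ee_rot: [0.001, 0.692, 0.722, 0.0]
force: [1.5, 0.1, 8.1]
grip_width: 0.738
```

```bash
python3 - <<'E'
from h import *
plan([*W(-55,-86),0],1.6177)
im=ctrl.capture('side');crop(im,220,185,360,305,5,'pics/s13.png')
crop(ctrl.capture('top'),225,220,445,370,3.6,'pics/t13.png')
E
```

```text
t 12.37 eef [492.8  -1.2   0.1] loc [-54.2 -86. ] phi 1.6126 grip 0.738 F [1.5 0.1 8.1]
  roll -0.005  d(cm) 0.00 -0.08 0.01  now-axes [ 0.  -0.1  0. ]
```

View pics/s13.png

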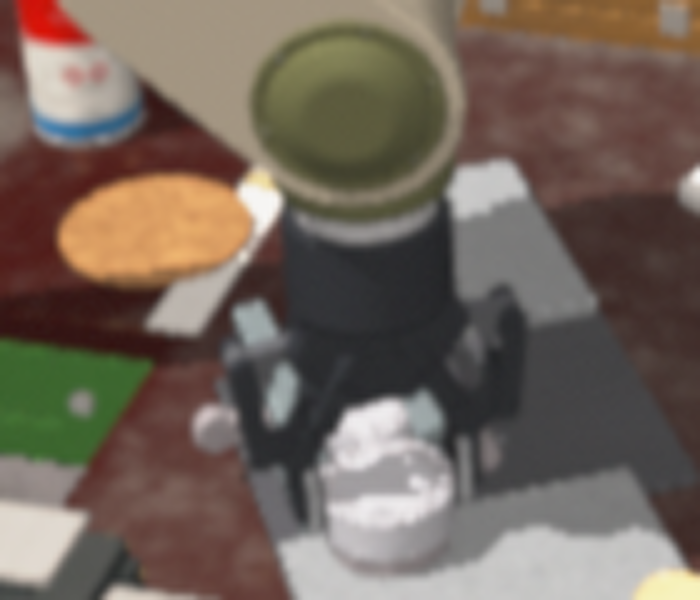

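View pics/t13.png

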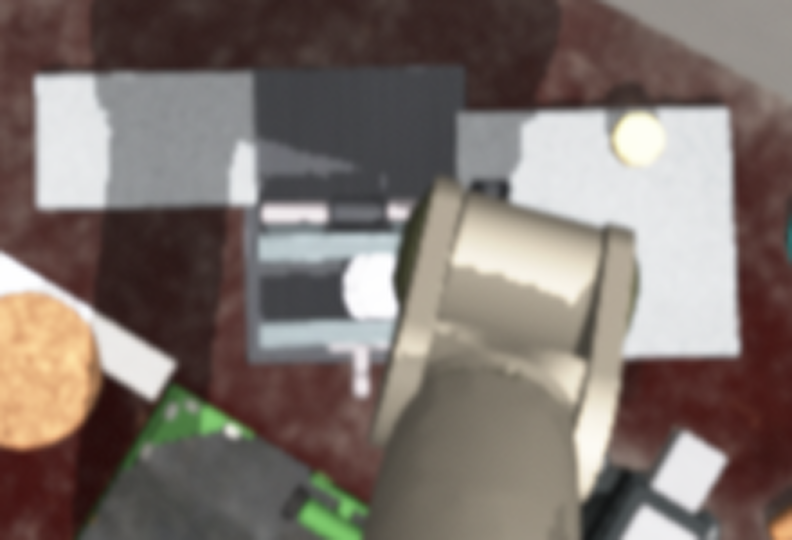

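>>> apply_moves(commands=[[8.54,0,0,0,-0.005],[8.54,0,0,0,0],[8.54,0,0,0,0],[8.54,0,0,-1.5,0],[8.54,0,0,-2,0],[8.54,0,-0.08,-2,0],[0,-1.8,0,0,0],[0,-1.8,0,0,0],[0,-1.8,0,0,0],[0,0,0,0,0],[0,0,0,0,0],[0,0,0,0,0]])

```text
time_s: 13.47
eef_pos: [493.6, -54.3, 54.0]
ee_rot: [-0.0, 0.691, 0.723, -0.0]
force: [-1.1, -0.2, -0.7]
grip_width: 0.138
```

>>> apply_moves(commands=[[0,0,0,0,0],[0,0,0,0,0],[0,0,0,0,0],[0,0,0,0,0]])

```text
time_s: 13.8
eef_pos: [494.0, -54.5, 54.3]
ee_rot: [-0.0, 0.69, 0.723, -0.0]
force: [-0.0, 0.9, 0.1]
grip_width: -0.001
```

```bash
python3 - <<'E'
from h import *
plan([*W(-55,-140),2],1.6177)
im=ctrl.capture('side');crop(im,220,185,360,305,5,'pics/s14.png')
E
```

```text
t 13.80 eef [494.  -54.5  54.3] loc [ -55.5 -139.4] phi 1.6173 grip -0.001 F [-0.   0.9  0.1]
  roll -0.000  d(cm) -0.06 0.05 5.23  now-axes [-0.1  0.1  5.2]
```

View pics/s14.png

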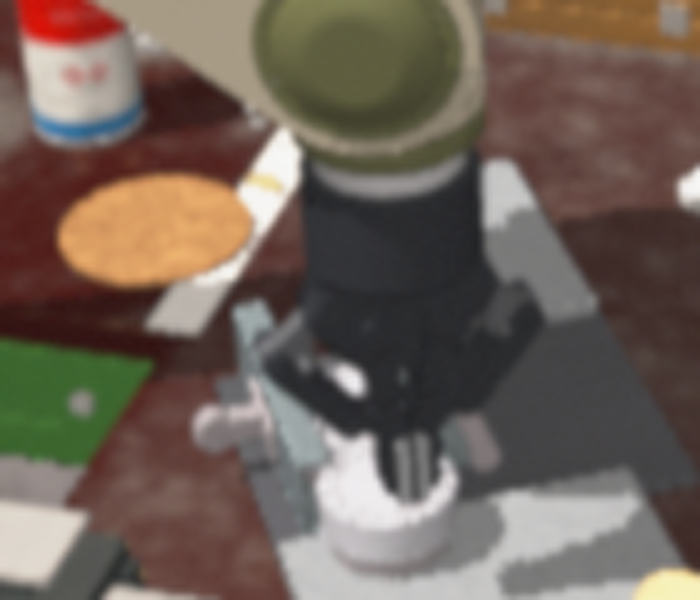

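```bash
python3 - <<'E'
from h import *
for z in (50,60,70,80,90): print(z,(proj('side',[*W(-55,-140),z])-[220,185])*5,(proj('side',[*W(-55,-151),z])-[220,185])*5)
E
```

```text
50 [410.1 548.7] [416.7 563.8]
60 [409.  531.3] [415.7 546.3]
70 [407.9 513.7] [414.6 528.6]
80 [406.9 495.9] [413.6 510.7]
90 [405.8 477.9] [412.5 492.7]
```

>>> apply_moves(commands=[[0,-0.06,0.05,1.2,0],[0,0,0,1.8,0],[0,0,0,1.5,0],[0,0,0,0.7,0],[0,0,0,0,0],[0,0,0,0,0]])

```text
time_s: 14.35
eef_pos: [494.7, -55.5, 2.6]
ee_rot: [-0.0, 0.691, 0.723, 0.0]
force: [-0.3, 0.6, 0.6]
grip_width: -0.004
```

```bash
python3 - <<'E'
from h import *
plan([*W(-55,-140),2],1.6177)
im=ctrl.capture('side');crop(im,250,215,350,315,6,'pics/s15.png')
for z in (14.6,20,30,40,50): print(z,(proj('side',[*W(-55,-140),z])-[250,215])*6,(proj('side',[*W(-55,-151),z])-[250,215])*6)
E
```

```text
t 14.35 eef [494.7 -55.5   2.6] loc [ -54.9 -140.4] phi 1.6169 grip -0.004 F [-0.3  0.6  0.6]
  roll -0.001  d(cm) 0.04 -0.01 0.06  now-axes [ 0.  -0.   0.1]
14.6 [316.5 551. ] [324.4 569.4]
20 [315.8 540.1] [323.7 558.4]
30 [314.6 519.8] [322.5 538. ]
40 [313.3 499.2] [321.3 517.3]
50 [312.1 478.5] [320.1 496.5]
```

View pics/s15.png

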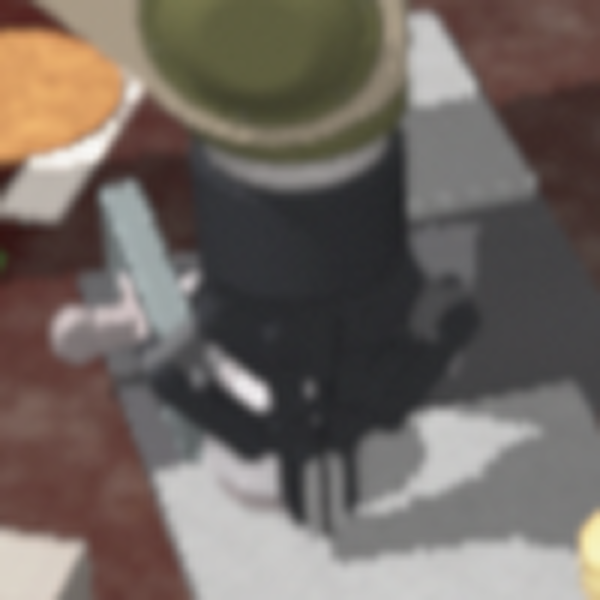

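>>> apply_moves(commands=[[0,0,0,0.3,0],[0,0,0,0.3,0],[0,0,0,0,0]])

```text
time_s: 14.65
eef_pos: [494.4, -55.5, -3.9]
ee_rot: [-0.0, 0.691, 0.723, -0.0]
force: [0.4, -0.1, -0.8]
grip_width: -0.002
```

>>> apply_moves(commands=[[0,0,0,0.2,0],[0,0,0,0.1,0],[0,0,0,0,0]])

```text
time_s: 14.9
eef_pos: [494.4, -55.5, -6.9]
ee_rot: [-0.0, 0.691, 0.723, -0.0]
force: [-0.0, 0.7, 0.5]
grip_width: -0.002
```

```bash
python3 - <<'E'
from h import *
plan([*W(-55,-140),2],1.6177)
im=ctrl.capture('side');crop(im,250,215,350,315,6,'pics/s16.png')
E
```

```text
t 14.90 eef [494.4 -55.5  -6.9] loc [ -55.1 -140.4] phi 1.6168 grip -0.002 F [-0.   0.7  0.5]
  roll -0.001  d(cm) 0.04 0.01 -0.89  now-axes [ 0.   0.  -0.9]
```

View pics/s16.png

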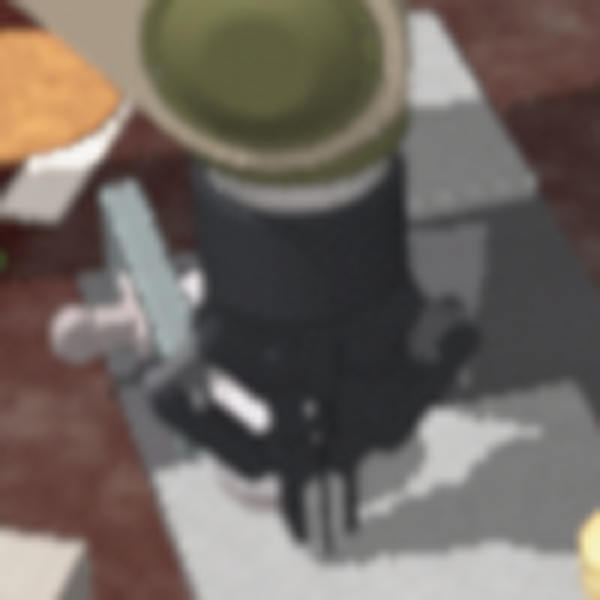

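>>> apply_moves(commands=[[0,0.4,0,0,0],[0,0.6,0,0,0],[0,0.6,0,0,0],[0,0.6,0,0,0],[0,0.6,0,0,0],[0,0.6,0,0,0],[0,0.6,0,0,0],[0,0.6,0,0,0],[0,0.6,0,0,0],[0,0.4,0,0,0],[0,0.2,0,0,0],[0,0,0,0,0]])

```text
time_s: 15.95
eef_pos: [491.7, 3.0, -6.8]
ee_rot: [-0.0, 0.69, 0.723, -0.0]
force: [0.2, -0.2, 0.2]
grip_width: 0.001
```

```bash
python3 - <<'E'
from h import *
plan([*W(-55,-77),2],1.6177)
im=ctrl.capture('side');crop(im,240,195,340,295,6,'pics/s17.png')
crop(ctrl.capture('top'),275,250,375,350,6,'pics/t17.png')
E
```

```text
t 15.95 eef [491.7   3.   -6.8] loc [-55.1 -81.8] phi 1.6172 grip 0.001 F [ 0.2 -0.2  0.2]
  roll -0.000  d(cm) 0.48 0.01 -0.88  now-axes [ 0.5  0.  -0.9]
```

View pics/s17.png

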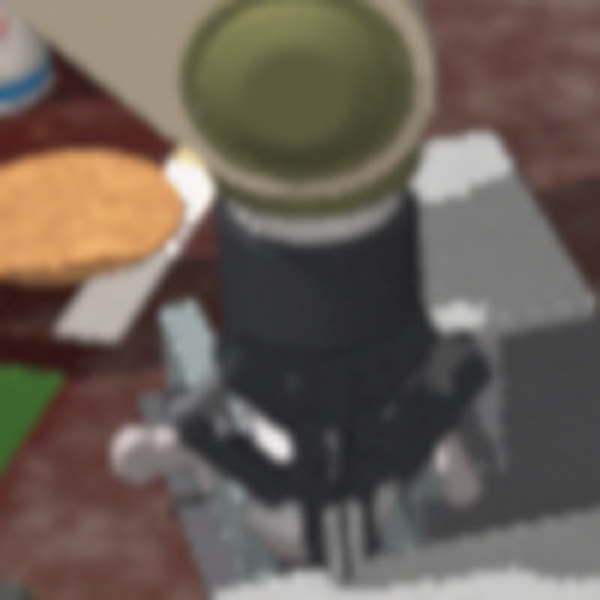

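View pics/t17.png

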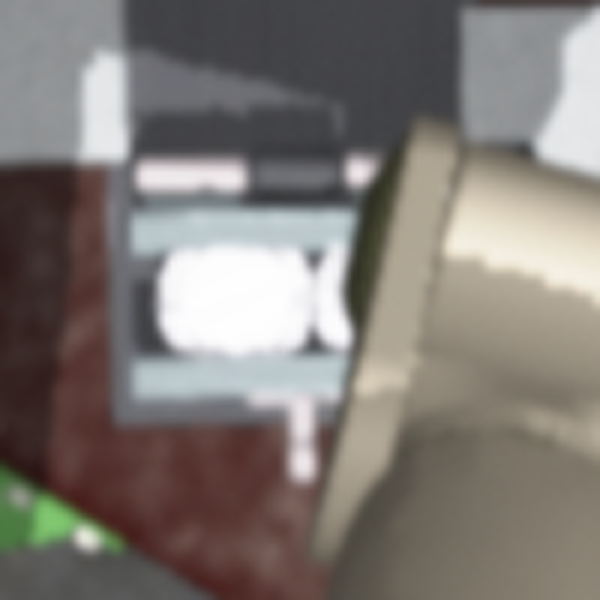

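>>> apply_moves(commands=[[0,0.25,0,0,0],[0,0.25,0,0,0],[0,0,0,0,0],[0,-0.2,0,0,0],[0,-0.4,0,-1.0,0],[0,0,0,-2.5,0],[0,0,0,-3,0],[0,0,0,-3,0],[0,0,0,0,0]])

```text
time_s: 16.8
eef_pos: [494.7, 0.6, 94.1]
ee_rot: [0.004, 0.691, 0.723, 0.002]
force: [0.5, -0.7, 1.3]
grip_width: -0.001
```

```bash
python3 - <<'E'
from h import *
plan([*W(-118,0),90],.0469)
im=ctrl.capture('side');crop(im,240,195,340,295,6,'pics/s18.png')
crop(ctrl.capture('top'),275,250,375,350,6,'pics/t18.png')
E
```

```text
t 16.80 eef [494.7   0.6  94.1] loc [-52.3 -84.4] phi 1.6167 grip -0.001 F [ 0.5 -0.7  1.3]
  roll 1.570  d(cm) -6.57 -8.44 0.41  now-axes [ 8.4 -6.6  0.3]
```

View pics/t18.png

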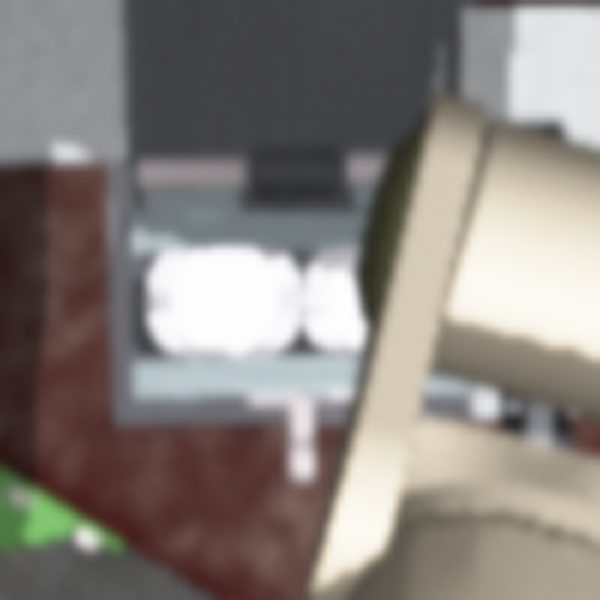

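View pics/s18.png

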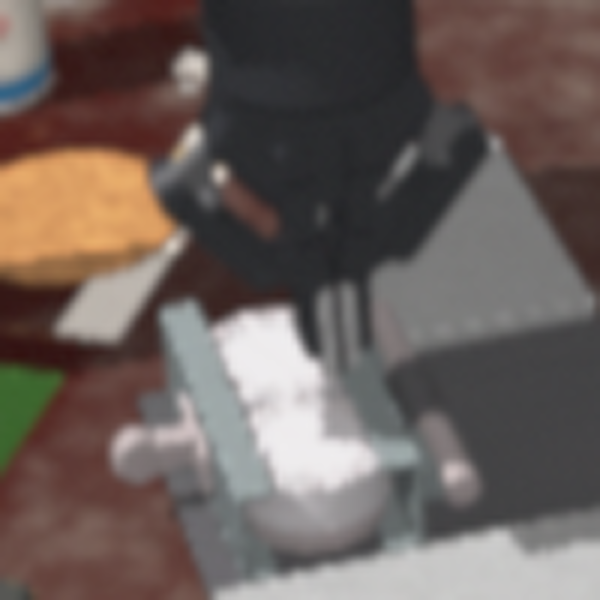

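```bash
python3 - <<'E'
from h import *
for x in (-107,-118,-129): print((proj('top',[*W(x,0),33])-[275,250])*6,(proj('side',[*W(x,0),33])-[240,195])*6)
print((proj('top',[*W(-118,0),44])-[275,250])*6)
print(L(onz('top',(275+303/6,250+480/6),33)),L(onz('side',(240+133/6,195+458/6),33)))
E
```

```text
[299.7 425.7] [159.  449.5]
[300.3 452.3] [132.5 455. ]
[300.8 478.9] [105.9 460.4]
[300.8 452.9]
[-129.5   -0.9] [-118.2   -2.1]
```

>>> apply_moves(commands=[[3,2.1,-1.65,0,0],[3,2.1,-1.65,0,0],[3,2.1,-1.65,0,0],[3,2.1,-1.65,0,0],[3,0,0,0,0.121],[3,0,0,0,0.121],[3,0,0,0,0.121],[3,0,0,0,0.121],[3,0,0,0,0.121],[3,0,0,0,0.121],[3,0,0,0,0.121],[3,0,0,0,0.121]])

```text
time_s: 17.9
eef_pos: [421.4, 82.2, 87.4]
ee_rot: [-0.0, 0.949, 0.316, -0.001]
force: [-0.3, -0.7, -0.0]
grip_width: 0.354
```

>>> apply_moves(commands=[[3,0,0,0,0.121],[3,0,0,0,0.121],[3,0,0,0.5,0.121],[3,0,0,0.5,0.121],[3,0,0,0.5,0.118],[3,0,0,0,0],[3,0,0,0,0]])

```text
time_s: 18.48
eef_pos: [421.5, 82.2, 72.7]
ee_rot: [-0.0, 1.0, 0.025, -0.001]
force: [0.6, -0.2, 0.9]
grip_width: 0.35
```

```bash
python3 - <<'E'
from h import *
plan([*W(-118,-.5),-12],.0469)
im=ctrl.capture('side');crop(im,220,185,320,285,6,'pics/s19.png')
E
```

```text
t 18.48 eef [421.5  82.2  72.7] loc [-121.5    0.6] phi 0.0502 grip 0.350 F [ 0.6 -0.2  0.9]
  roll 0.003  d(cm) 0.35 0.11 8.47  now-axes [0.4 0.1 8.5]
```

View pics/s19.png

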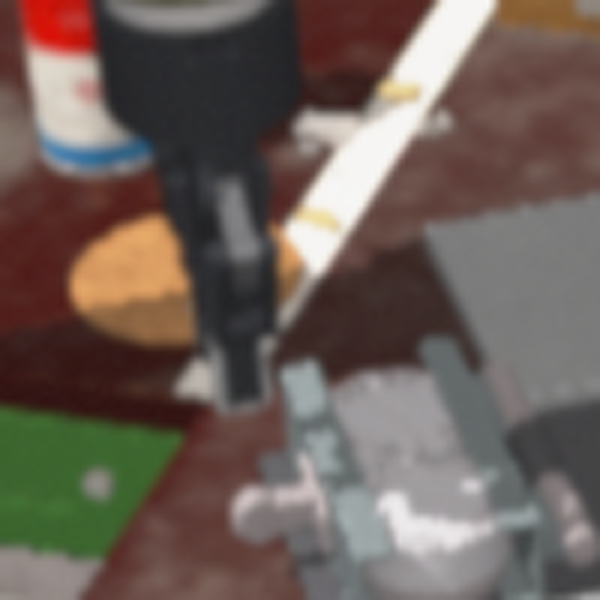

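```bash
python3 - <<'E'
from h import *
for ly in (-15,-25,-30):
  for z in (90,100,110): print(ly,z,(proj('side',[*W(-121.5,ly),z])-[220,185])*6)
E
```

```text
-15 90 [238.7 422.2]
-15 100 [236.4 401.3]
-15 110 [234.  380.2]
-25 90 [243.9 436.2]
-25 100 [241.6 415.2]
-25 110 [239.2 394.1]
-30 90 [246.5 443.3]
-30 100 [244.2 422.3]
-30 110 [241.9 401.1]
```

>>> apply_moves(commands=[[3,0.35,0.1,0.5,0.003],[3,0,0,2,0],[3,0,0,2.5,0],[3,0,0,2,0],[3,0,0,1,0],[3,0,0,0.5,0],[3,0,0,0,0]])

```text
time_s: 19.12
eef_pos: [425.3, 81.4, -12.5]
ee_rot: [-0.0, 1.0, 0.022, -0.001]
force: [-0.3, -0.1, -0.1]
grip_width: 0.351
```

```bash
python3 - <<'E'
from h import *
plan([*W(-118,-.5),-12],.0469)
im=ctrl.capture('side');crop(im,220,185,320,285,6,'pics/s20.png')
E
```

```text
t 19.12 eef [425.3  81.4 -12.5] loc [-117.8   -0.3] phi 0.0449 grip 0.351 F [-0.3 -0.1 -0.1]
  roll -0.002  d(cm) -0.02 0.02 -0.05  now-axes [-0.   0.  -0.1]
```

View pics/s20.png

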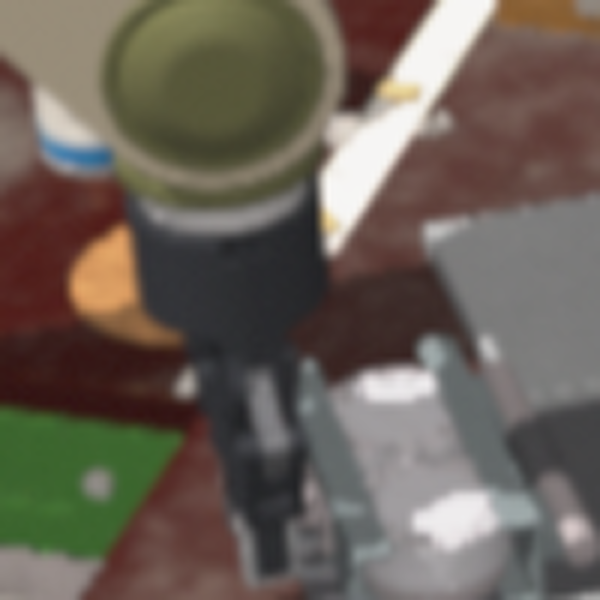

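>>> apply_moves(commands=[[0.7,0,0,0,0],[0.7,0,0,0,0],[0.7,0,0,0,0],[0.7,0,0,0,0],[0.7,0,0,0,0]], squeeze=30)

```text
time_s: 19.58
eef_pos: [426.3, 81.5, -11.0]
ee_rot: [0.0, 1.0, 0.022, 0.001]
force: [-0.5, 1.0, 6.2]
grip_width: 0.114
```

```bash
python3 - <<'E'
from h import *
plan([*W(-118,-.5),-12],.0469)
a=np.linspace(0,np.pi,37); x=-118*np.cos(a); z=118*np.sin(a)
for k in range(36): print(k+1,round((x[k+1]-x[k])/10,2),round(-(z[k+1]-z[k])/10,2))
E
```

```text
t 19.58 eef [426.3  81.5 -11. ] loc [-116.8   -0.3] phi 0.0441 grip 0.114 F [-0.5  1.   6.2]
  roll -0.003  d(cm) -0.12 0.02 0.10  now-axes [-0.1  0.   0.1]
1 0.04 -1.03
2 0.13 -1.02
3 0.22 -1.01
4 0.31 -0.98
5 0.39 -0.95
6 0.48 -0.91
7 0.55 -0.87
8 0.63 -0.82
9 0.7 -0.76
10 0.76 -0.7
11 0.82 -0.63
12 0.87 -0.55
13 0.91 -0.48
14 0.95 -0.39
15 0.98 -0.31
16 1.01 -0.22
17 1.02 -0.13
18 1.03 -0.04
19 1.03 0.04
20 1.02 0.13
21 1.01 0.22
22 0.98 0.31
23 0.95 0.39
24 0.91 0.48
25 0.87 0.55
26 0.82 0.63
27 0.76 0.7
28 0.7 0.76
29 0.63 0.82
30 0.55 0.87
31 0.48 0.91
32 0.39 0.95
33 0.31 0.98
34 0.22 1.01
35 0.13 1.02
36 0.04 1.03
```

>>> apply_moves(commands=[[0.7,0.01,0,-0.5,0],[0.7,0.06,0,-0.8,0],[0.7,0.16,0,-1.01,0],[0.7,0.26,0,-1.0,0],[0.7,0.35,0,-0.97,0],[0.7,0.43,0,-0.93,0],[0.7,0.52,0,-0.89,0],[0.7,0.59,0,-0.84,0],[0.7,0.67,0,-0.79,0],[0.7,0.73,0,-0.73,0],[0.7,0.79,0,-0.66,0],[0.7,0.85,0,-0.59,0]])

```text
time_s: 20.58
eef_pos: [477.9, 83.9, 85.3]
ee_rot: [0.0, 1.0, 0.022, -0.003]
force: [-4.2, -0.1, -2.7]
grip_width: 0.108
```

```bash
python3 - <<'E'
from h import *
plan([*W(-.5,-.5),107],.0469)
im=ctrl.capture('side');crop(im,220,165,360,285,5,'pics/s21.png')
E
```

```text
t 20.58 eef [477.9  83.9  85.3] loc [-65.1  -0.4] phi 0.0442 grip 0.108 F [-4.2 -0.1 -2.7]
  roll -0.003  d(cm) 6.46 0.01 -2.17  now-axes [ 6.4 -0.  -2.2]
```

View pics/s21.png

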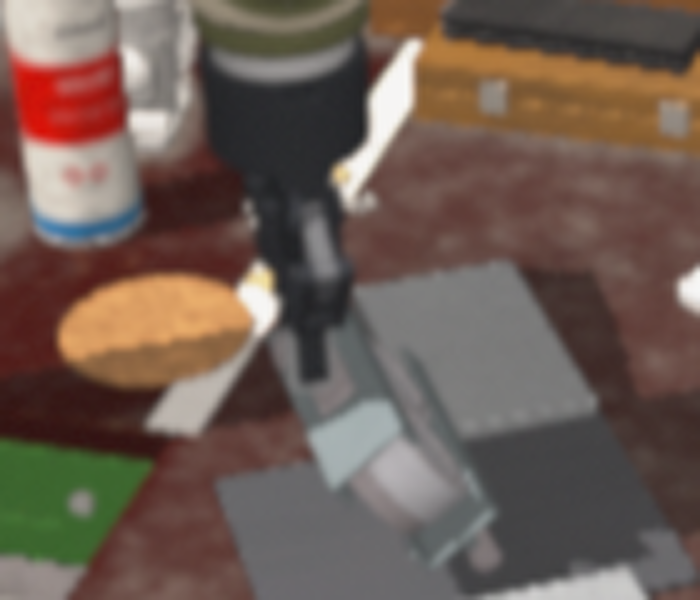

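>>> apply_moves(commands=[[0.7,0.8,0,-0.55,0],[0.7,0.91,0,-0.47,0],[0.7,0.95,0,-0.39,0],[0.7,0.98,0,-0.31,0],[0.7,1.0,0,-0.22,0],[0.7,1.02,0,-0.13,0],[0.7,1.03,0,-0.04,0],[0.7,1.03,0,0.04,0],[0.7,1.02,0,0.13,0],[0.7,1.0,0,0.22,0],[0.7,0.98,0,0.31,0],[0.7,0.95,0,0.39,0]])

```text
time_s: 21.63
eef_pos: [595.9, 89.3, 95.5]
ee_rot: [-0.0, 1.0, 0.022, -0.001]
force: [-3.0, 0.6, 0.3]
grip_width: 0.114
```

```bash
python3 - <<'E'
from h import *
plan([*W(49.9+.5,-.5),96],.0469)
E
```

```text
t 21.63 eef [595.9  89.3  95.5] loc [53.1 -0.5] phi 0.0440 grip 0.114 F [-3.   0.6  0.3]
  roll -0.003  d(cm) -0.27 -0.00 -0.05  now-axes [-0.3 -0.  -0. ]
```

>>> apply_moves(commands=[[0.7,0.88,0,0.5,0],[0.7,0.86,0,0.56,0],[0.7,0.8,0,0.64,0],[0.7,0.89,0,0.86,0],[0.7,0.67,0,0.79,0],[0.7,0.6,0,0.83,0],[0.7,0.52,0,0.89,0],[0.7,0.52,0,1.12,0],[0.7,0.34,0,0.97,0],[0.7,0.24,0,1.0,0],[0.7,0.1,0,0.7,0],[0.7,0,0,0,0]])

```text
time_s: 22.63
eef_pos: [662.4, 92.2, 6.1]
ee_rot: [-0.0, 1.0, 0.022, 0.002]
force: [8.7, 4.3, 1.3]
grip_width: 0.113
```

```bash
python3 - <<'E'
from h import *
plan([*W(118+.5,-.5),-11],.0469)
E
```

```text
t 22.63 eef [662.4  92.2   6.1] loc [119.6  -0.7] phi 0.0436 grip 0.113 F [8.7 4.3 1.3]
  roll -0.003  d(cm) -0.11 -0.02 1.71  now-axes [-0.1 -0.   1.7]
```

>>> apply_moves(commands=[[0.7,0,0,0.6,0],[0.7,0,0,0.6,0],[0.7,0,0,0.4,0],[0.7,0,0,0.1,0],[0.7,0,0,0,0]])

```text
time_s: 23.05
eef_pos: [663.1, 92.3, -9.5]
ee_rot: [-0.0, 1.0, 0.022, 0.003]
force: [12.1, 6.0, 1.1]
grip_width: 0.112
```

```bash
python3 - <<'E'
from h import *
plan([*W(118+.5,-.5),-11],.0469)
im=ctrl.capture('side');crop(im,240,165,380,285,5,'pics/s22.png')
crop(ctrl.capture('top'),225,220,445,370,3.6,'pics/t22.png')
E
```

```text
t 23.05 eef [663.1  92.3  -9.5] loc [120.3  -0.6] phi 0.0436 grip 0.112 F [12.1  6.   1.1]
  roll -0.003  d(cm) -0.18 -0.01 0.15  now-axes [-0.2 -0.   0.1]
```

View pics/s22.png

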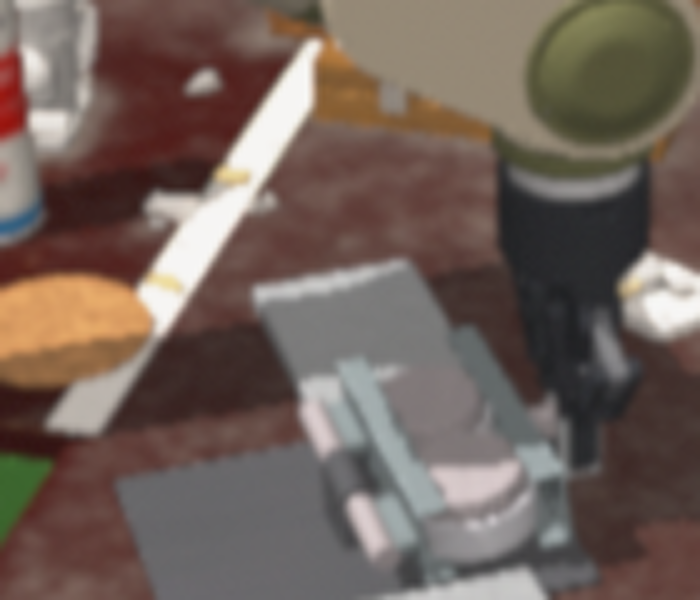

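View pics/t22.png

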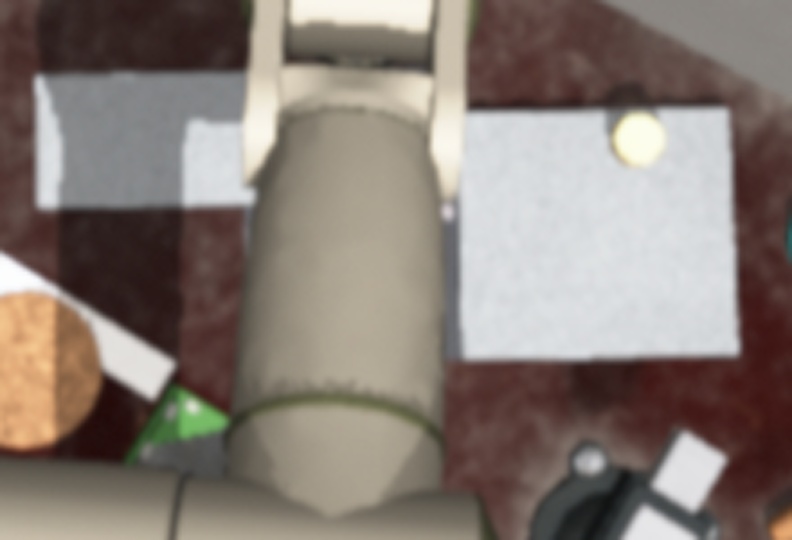

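>>> apply_moves(commands=[[0.7,-0.15,0,0.1,0],[3,0,0,0,0],[3,0,0,0,0],[3,0,0,0,0],[3,0,0,-1,0],[3,0,0,-2,0],[3,0,0,-3,0],[3,0,0,-3,0],[0,0,0,-0.5,0],[0,0,0,0,0]])

```text
time_s: 23.98
eef_pos: [660.2, 91.6, 87.1]
ee_rot: [0.0, 1.0, 0.022, 0.002]
force: [-0.3, 0.6, 0.1]
grip_width: 0.078
```

```bash
python3 - <<'E'
from h import *
plan([*W(55,-110),80],1.6177)
im=ctrl.capture('side');crop(im,240,165,380,285,5,'pics/s23.png')
for d in (-37.5,37.5):
  print((proj('side',[*W(55+d,-69),55])-[240,165])*5, (proj('side',[*W(55+d,69),55])-[240,165])*5)
E
```

```text
t 23.98 eef [660.2  91.6  87.1] loc [117.3  -1.2] phi 0.0438 grip 0.078 F [-0.3  0.6  0.1]
  roll -1.574  d(cm) -10.88 -6.23 0.71  now-axes [-6.2 10.9  0.7]
[416.5 517.3] [336.2 366.6]
[564.9 486.2] [473.4 340.1]
```

View pics/s23.png

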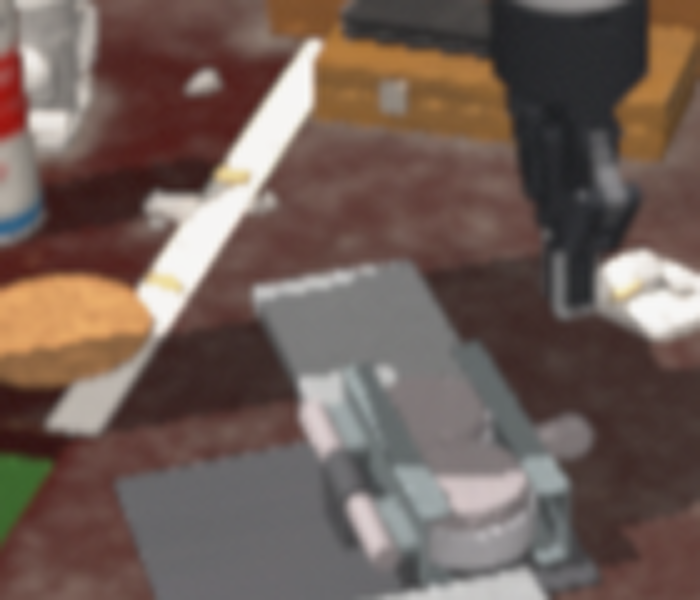

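>>> apply_moves(commands=[[0,-1.6,2.5,0,-0.003],[0,-1.6,2.5,0,0],[0,-1.6,2.5,0,0],[0,-1.43,2.4,0,0],[0,0,0,1.5,0],[0,0,0,2.5,0],[0,0,0,2.5,0],[0,0,0,1.2,0],[0,0,0,0,0]])

```text
time_s: 24.78
eef_pos: [598.9, -9.6, 3.3]
ee_rot: [-0.001, 1.0, 0.023, -0.004]
force: [0.2, -0.0, 0.8]
grip_width: -0.001
```

```bash
python3 - <<'E'
from h import *
plan([*W(55,-100),-8],.0469)
im=ctrl.capture('side');crop(im,260,175,380,295,5,'pics/s24.png')
for ly in (-100,-115): print((proj('side',[*W(55,ly),14.6])-[260,175])*5,(proj('side',[*W(55,ly),30])-[260,175])*5)
E
```

```text
t 24.78 eef [598.9  -9.6   3.3] loc [ 51.4 -99.4] phi 0.0468 grip -0.001 F [ 0.2 -0.   0.8]
  roll -0.000  d(cm) 0.36 0.06 1.13  now-axes [0.4 0.1 1.1]
[413.1 556.4] [413.  530.9]
[423.7 575.2] [423.6 549.6]
```

View pics/s24.png

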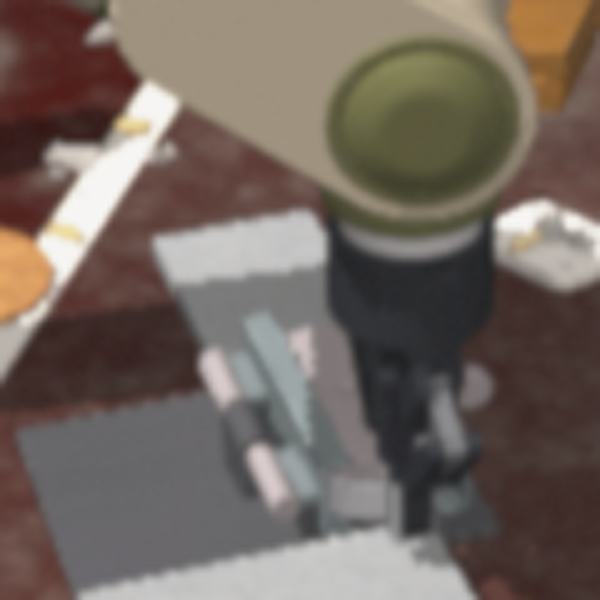

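>>> apply_moves(commands=[[0,0.36,0,0.3,0],[0,0,0,0.4,0],[0,0,0,0.3,0],[0,0,-0.5,0,0],[0,0,-0.8,0,0],[0,0,-0.8,0,0],[0,0,-0.6,0,0],[0,0,-0.6,0,0],[0,0,-0.6,0,0],[0,0,-0.6,0,0],[0,0,-0.6,0,0],[0,0,0,0,0]])

```text
time_s: 25.83
eef_pos: [602.4, 42.4, -3.0]
ee_rot: [-0.0, 1.0, 0.024, -0.0]
force: [0.2, 0.6, 0.5]
grip_width: 0.002
```

```bash
python3 - <<'E'
from h import *
plan([*W(55,65),-7],.0469)
im=ctrl.capture('side');crop(im,260,175,380,295,5,'pics/s25.png')
crop(ctrl.capture('top'),225,220,375,340,5,'pics/t25.png')
E
```

```text
t 25.83 eef [602.4  42.4  -3. ] loc [ 57.4 -47.7] phi 0.0476 grip 0.002 F [0.2 0.6 0.5]
  roll 0.001  d(cm) -0.24 -11.27 0.40  now-axes [ -0.2 -11.3   0.4]
```

View pics/s25.png

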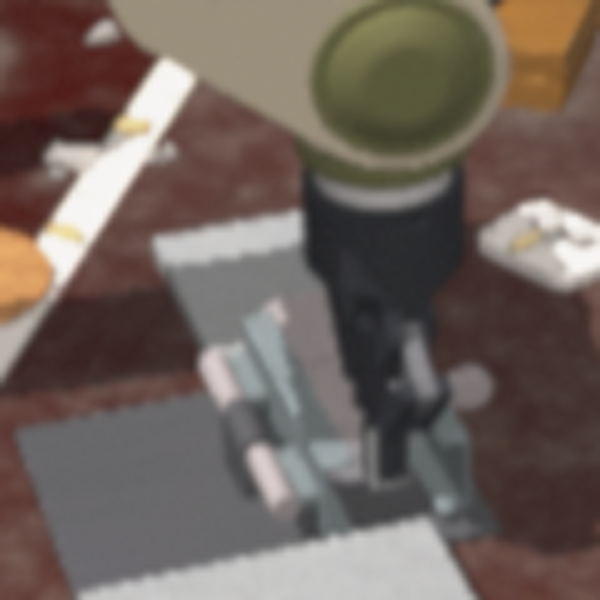

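View pics/t25.png

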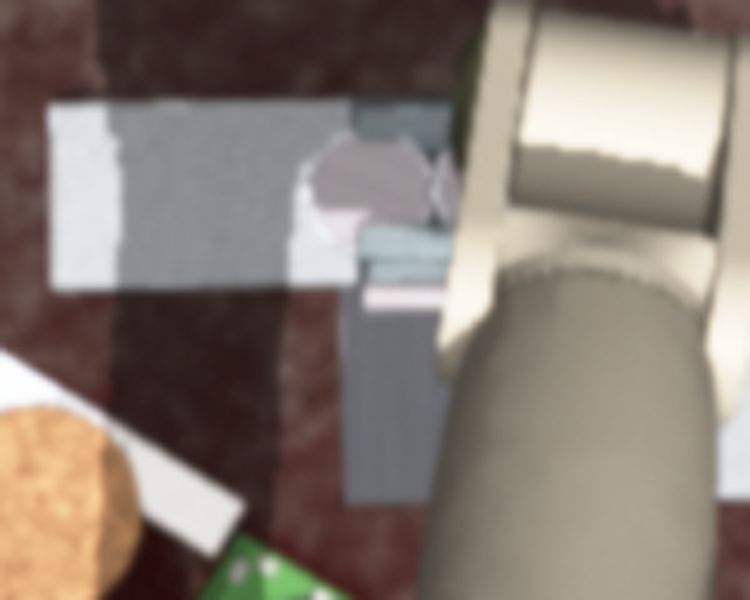

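>>> apply_moves(commands=[[0,-0.12,-0.4,0.15,0],[0,-0.12,-0.75,0.15,0],[0,0,-0.75,0,0],[0,0,-0.75,0,0],[0,0,-0.75,0,0],[0,0,-0.75,0,0],[0,0,-0.75,0,0],[0,0,-0.75,0,0],[0,0,-0.75,0,0],[0,0,-0.75,0,0],[0,0,-0.75,0,0],[0,0,0,0,0]])

```text
time_s: 26.93
eef_pos: [596.1, 121.6, -6.0]
ee_rot: [-0.0, 1.0, 0.024, -0.0]
force: [-0.4, 0.7, 0.2]
grip_width: 0.002
```

```bash
python3 - <<'E'
from h import *
plan([*W(55,65),-7],.0469)
im=ctrl.capture('side');crop(im,240,155,360,275,5,'pics/s26.png')
crop(ctrl.capture('top'),225,220,375,340,5,'pics/t26.png')
E
```

```text
t 26.93 eef [596.1 121.6  -6. ] loc [54.8 31.7] phi 0.0479 grip 0.002 F [-0.4  0.7  0.2]
  roll 0.001  d(cm) 0.02 -3.33 0.10  now-axes [ 0.  -3.3  0.1]
```

View pics/t26.png

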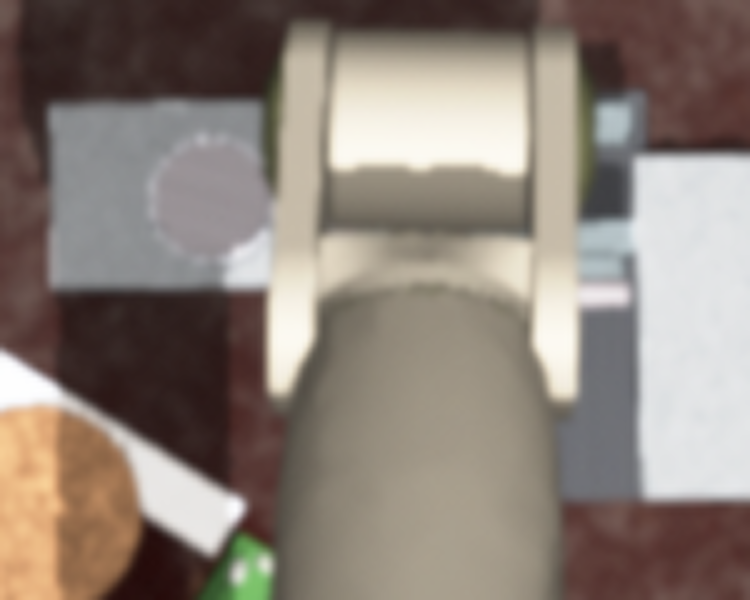

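>>> apply_moves(commands=[[0,0,-0.4,0,0],[0,0,-0.6,0,0],[0,0,-0.6,0,0],[0,0,-0.6,0,0],[0,0,-0.6,0,0],[0,0,-0.4,0,0],[0,0,0,0,0],[0,0,0.4,-0.5,0],[0,0,0.6,-1.5,0],[0,0,0,-3,0],[0,0,0,-3,0],[0,0,0,0,0]])

```text
time_s: 28.03
eef_pos: [598.4, 141.6, 80.4]
ee_rot: [-0.0, 1.0, 0.023, 0.005]
force: [0.4, 0.4, 1.6]
grip_width: -0.003
```

```bash
python3 - <<'E'
from h import *
plan([*W(55,65),-7],.0469)
im=ctrl.capture('side');crop(im,240,155,360,275,5,'pics/s27.png')
crop(ctrl.capture('top'),225,220,375,340,5,'pics/t27.png')
E
```

```text
t 28.03 eef [598.4 141.6  80.4] loc [58.  51.7] phi 0.0464 grip -0.003 F [0.4 0.4 1.6]
  roll -0.000  d(cm) -0.30 -1.33 8.74  now-axes [-0.4 -1.3  8.7]
```

View pics/t27.png

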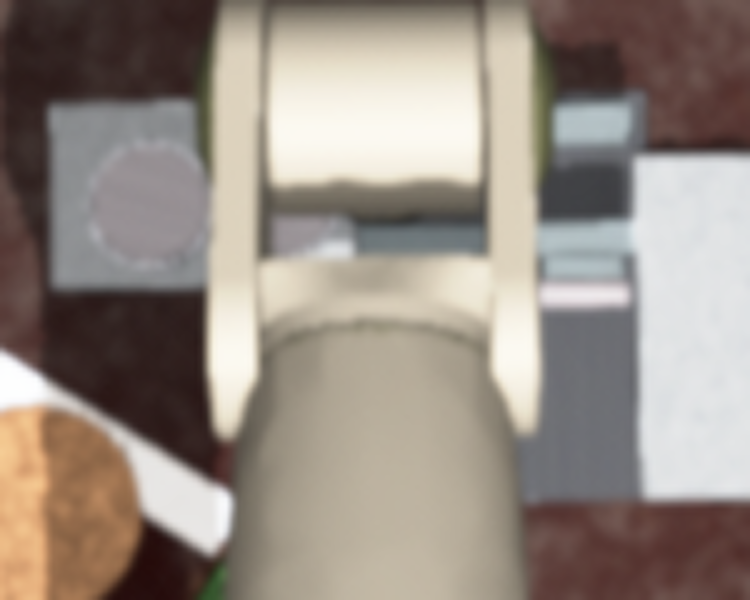

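View pics/s27.png

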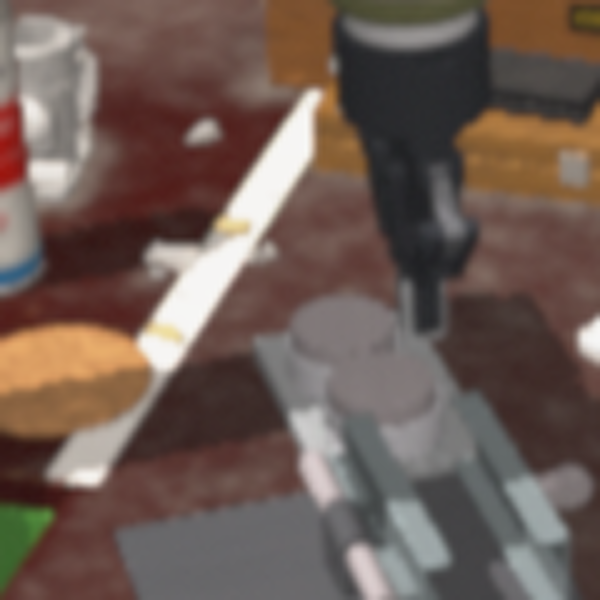

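```bash
python3 - <<'E'
from h import *
t=(225+150/5,220+202.5/5)
print('front top@35',L(onz('top',t,35.4)),L(onz('top',t,47.4)))
for n,p in(('front',(345,328)),('rear',(382,389))):
  print(n,L(onz('side',(240+p[0]/5,155+p[1]/5),47.4)))
plan([*W(55,176),70],1.6177)
E
```

```text
front top@35 [ 47.7 173.5] [ 46.6 172.3]
front [ 49.6 164.2]
rear [50.8 97.7]
t 28.13 eef [596.  141.5  75.2] loc [55.6 51.7] phi 0.0464 grip -0.004 F [-0.2  0.2 -0.8]
  roll -1.571  d(cm) 12.43 -0.06 0.52  now-axes [ -0.1 -12.4   0.5]
```

>>> apply_moves(commands=[[8.54,-3,0,-0.5,0],[8.54,-3.5,0,-0.5,0],[8.54,-3.5,0,0,0],[8.54,-3.5,0,0,0],[8.54,0,0,0,-0.121],[8.54,0,0,0,-0.121],[8.54,0,0,0,-0.121],[8.54,0,0,0,-0.121],[8.54,0,0,0,-0.121],[8.54,0,0,0,-0.121],[8.54,0,0,0,-0.121],[8.54,0,0,0,-0.121]])

```text
time_s: 29.13
eef_pos: [459.8, 135.3, 82.9]
ee_rot: [-0.001, 0.873, 0.488, -0.001]
force: [-0.1, 1.0, -0.7]
grip_width: 1.001
```

>>> apply_moves(commands=[[8.54,0,0,0,-0.121],[8.54,0,0,0,-0.121],[8.54,0,0,0,-0.121],[8.54,0,0,0,-0.121],[8.54,0,0,0,-0.119],[8.54,0,0,0,0]])

```text
time_s: 29.63
eef_pos: [459.9, 135.4, 83.0]
ee_rot: [-0.001, 0.689, 0.725, -0.001]
force: [-0.1, -0.2, -0.5]
grip_width: 0.998
```

```bash
python3 - <<'E'
from h import *
plan([*W(48,173),70],1.6177)
im=ctrl.capture('side');crop(im,220,135,340,255,5,'pics/s28.png')
t=ctrl.capture('top');cv2.imwrite('pics/t28f.png',t[:,:,::-1]);crop(t,225,225,325,305,8,'pics/t28.png')
E
```

```text
t 29.63 eef [459.9 135.4  83. ] loc [-80.7  51.9] phi 1.6218 grip 0.998 F [-0.1 -0.2 -0.5]
  roll 0.004  d(cm) 12.11 12.87 1.30  now-axes [12.1 12.9  1.3]
```

View pics/t28.png

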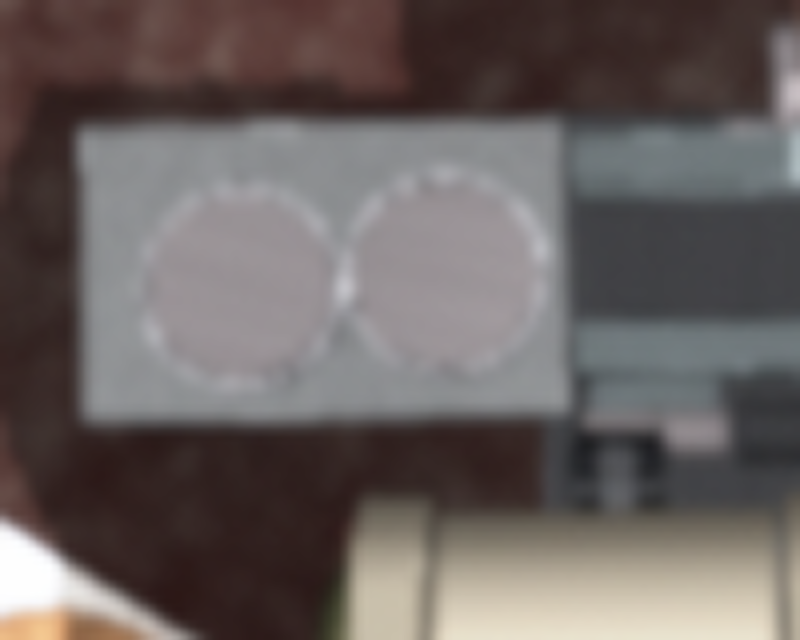

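View pics/s28.png

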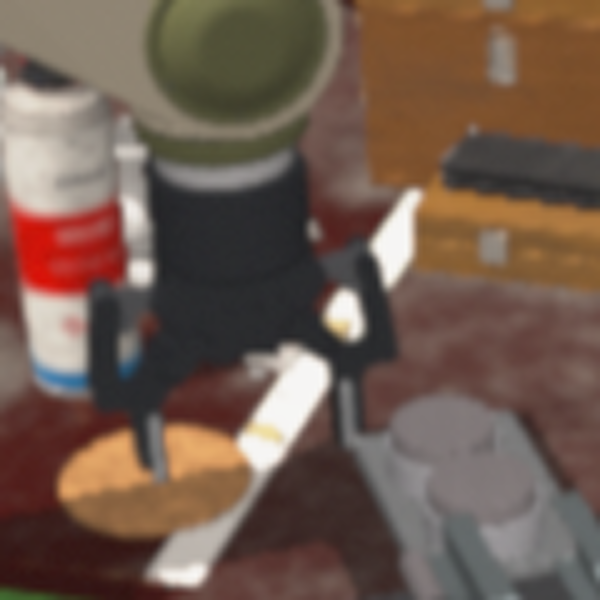

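```bash
cat >> h.py <<'E'
T8=lambda x,y:(225+(x-3.5)/8,225+(y-3.5)/8)
E
python3 - <<'E'
from h import *
for p in ((243,284.5),(448,268.5)):
  print(L(onz('top',T8(*p),47.4)),L(onz('top',T8(*p),35.4)),onz('top',T8(*p),45))
# mat fine: orange mask
im=cv2.imread('pics/top0.png');hsv=cv2.cvtColor(im,cv2.COLOR_BGR2HSV)
m=cv2.inRange(hsv,(8,70,110),(22,220,255)).astype(np.uint8);m[:, :190]=0;m[:,270:]=0;m[:290]=0;m[360:]=0
m=cv2.morphologyEx(m,cv2.MORPH_CLOSE,np.ones((5,5)))
c=max(cv2.findContours(m,0,1)[0],key=cv2.contourArea);e=cv2.fitEllipse(c);print(e,onz('top',e[0],5))
im=cv2.imread('pics/side0.png');hsv=cv2.cvtColor(im,cv2.COLOR_BGR2HSV)
m=cv2.inRange(hsv,(8,70,110),(22,220,255)).astype(np.uint8);m[:,:225]=0;m[:,280:]=0;m[:210]=0;m[245:]=0
m=cv2.morphologyEx(m,cv2.MORPH_CLOSE,np.ones((5,5)))
c=max(cv2.findContours(m,0,1)[0],key=cv2.contourArea);e=cv2.fitEllipse(c);print(e,onz('side',e[0],5))
# can
plan([*W(45.5,173.5),70],1.6177)
E
```

```text
[ 47.6 172.4] [ 48.7 173.7] [582.5 262.   45. ]
[ 51.5 108.3] [ 52.6 109. ] [589.4 198.1  45. ]
((230.71926879882812, 322.88427734375), (42.67432403564453, 43.96501922607422), 123.19595336914062) [423.9 321.5   5. ]
((250.66836547851562, 230.2095947265625), (22.165218353271484, 40.428565979003906), 78.39000701904297) [428.  319.8   5. ]
t 29.73 eef [460.1 135.4  83.3] loc [-80.5  51.9] phi 1.6139 grip 0.999 F [ 0.2 -0.3 -0. ]
  roll -0.004  d(cm) 12.16 12.60 1.33  now-axes [12.2 12.6  1.3]
```

>>> apply_moves(commands=[[8.54,3,3.2,0,-0.004],[8.54,3,3.2,0,0],[8.54,3,3.2,0,0],[8.54,3.05,3.2,0,0],[8.54,0,0,1.5,0],[8.54,0,0,2.5,0],[8.54,0,0,2.5,0],[8.54,0,0,1.5,0],[8.54,0,0,0,0]])

```text
time_s: 30.48
eef_pos: [573.7, 255.1, -0.1]
ee_rot: [-0.002, 0.69, 0.724, -0.003]
force: [0.3, -1.3, -0.7]
grip_width: 1.001
```

```bash
python3 - <<'E'
from h import *
plan([*W(47.6,172.4),-17],1.6177)
im=ctrl.capture('side');crop(im,240,155,360,255,6,'pics/s29.png')
E
```

```text
t 30.48 eef [573.7 255.1  -0.1] loc [ 38.6 166.1] phi 1.6186 grip 1.001 F [ 0.3 -1.3 -0.7]
  roll 0.001  d(cm) 0.63 0.90 1.69  now-axes [0.6 0.9 1.7]
```

View pics/s29.png

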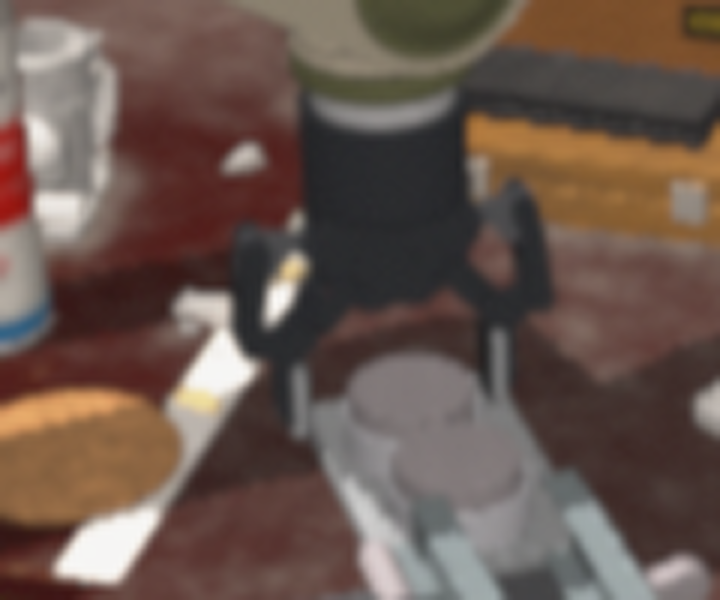

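>>> apply_moves(commands=[[8.54,0.3,0.45,0,0],[8.54,0.33,0.45,0,0],[8.54,0,0,0,0],[8.54,0,0,0.6,0],[8.54,0,0,0.6,0],[8.54,0,0,0.4,0],[8.54,0,0,0,0]])

```text
time_s: 31.12
eef_pos: [584.0, 262.2, -13.3]
ee_rot: [-0.001, 0.689, 0.725, -0.001]
force: [0.1, -0.4, -1.0]
grip_width: 0.994
```

```bash
python3 - <<'E'
from h import *
plan([*W(47.6,172.4),-17],1.6177)
im=ctrl.capture('side');crop(im,240,155,360,255,6,'pics/s30.png')
E
```

```text
t 31.12 eef [584.  262.2 -13.3] loc [ 49.2 172.8] phi 1.6216 grip 0.994 F [ 0.1 -0.4 -1. ]
  roll 0.004  d(cm) -0.04 -0.16 0.37  now-axes [-0.  -0.2  0.4]
```

View pics/s30.png

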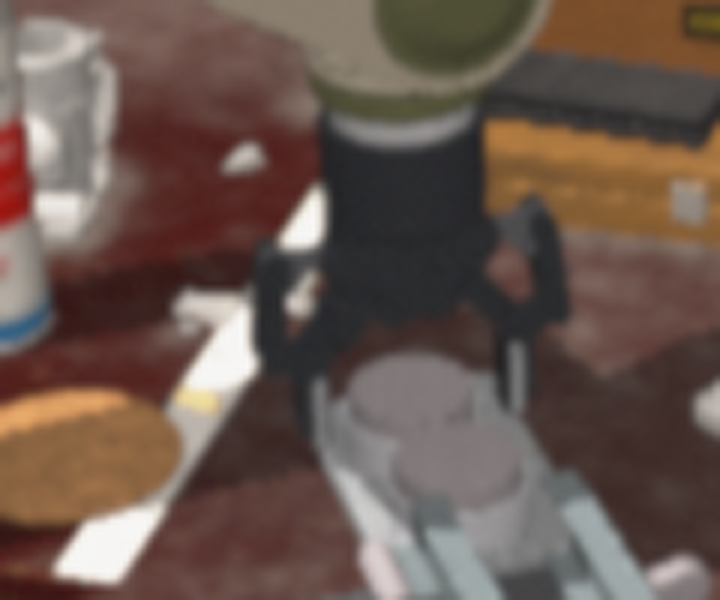

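```bash
python3 - <<'E'
from h import *
for ly in (162,172.8):
 for z in (13.4,20,30): print(ly,z,(proj('side',[*W(49-45,ly),z])-[240,155])*6,(proj('side',[*W(49+45,ly),z])-[240,155])*6)
E
```

```text
162 13.4 [323.5 476.2] [509.  440.9]
162 20 [322.7 464.2] [508.7 429. ]
162 30 [321.5 445.9] [508.2 410.9]
172.8 13.4 [317.6 464.3] [502.  429.4]
172.8 20 [316.8 452.3] [501.7 417.6]
172.8 30 [315.5 434.1] [501.2 399.5]
```

>>> apply_moves(commands=[[8.54,0,-0.15,0.2,0.004],[8.54,0,0,0.2,0],[7.4,0,0,0,0],[6.8,0,0,0,0],[6.0,0,0,0,0],[6.0,0,0,0,0],[6.0,0,0,0,0],[6.0,0,0,0,0]], squeeze=30)

```text
time_s: 31.83
eef_pos: [583.4, 262.4, -15.7]
ee_rot: [0.0, 0.69, 0.724, 0.0]
force: [-0.6, -0.0, 2.9]
grip_width: 0.734
```

```bash
python3 - <<'E'
from h import *
plan([*W(47.6,172.4),-17],1.6177)
im=ctrl.capture('side');crop(im,240,155,360,255,6,'pics/s31.png')
E
```

```text
t 31.83 eef [583.4 262.4 -15.7] loc [ 48.7 173. ] phi 1.6178 grip 0.734 F [-0.6 -0.   2.9]
  roll 0.000  d(cm) -0.06 -0.11 0.13  now-axes [-0.1 -0.1  0.1]
```

View pics/s31.png

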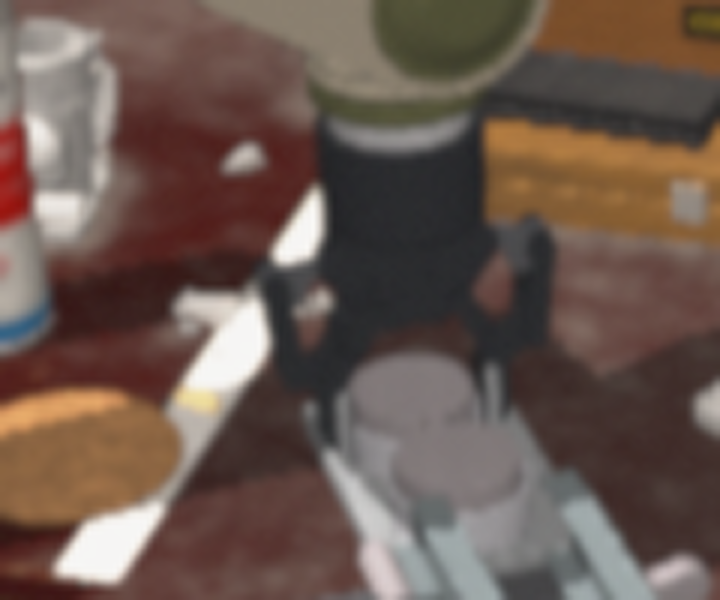

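>>> apply_moves(commands=[[6.0,0,0,-0.3,0],[6.0,0,0,-0.7,0],[6.0,0,0,-1,0],[6.0,0,0,-1.2,0],[6.0,0,0,-1.2,0],[6.0,0,0,-1,0],[6.0,0,0,-0.5,0],[6.0,0,0,0,0]])

```text
time_s: 32.55
eef_pos: [584.0, 262.6, 44.8]
ee_rot: [0.001, 0.69, 0.724, 0.001]
force: [-0.1, 0.8, -1.5]
grip_width: 0.739
```

```bash
python3 - <<'E'
from h import *
plan([424.5,321.4,40],1.6177)
im=ctrl.capture('side');crop(im,240,155,360,255,6,'pics/s32.png')
E
```

```text
t 32.55 eef [584.  262.6  44.8] loc [ 49.2 173.1] phi 1.6178 grip 0.739 F [-0.1  0.8 -1.5]
  roll 0.000  d(cm) 6.62 -15.65 0.48  now-axes [  6.6 -15.7   0.4]
```

View pics/s32.png

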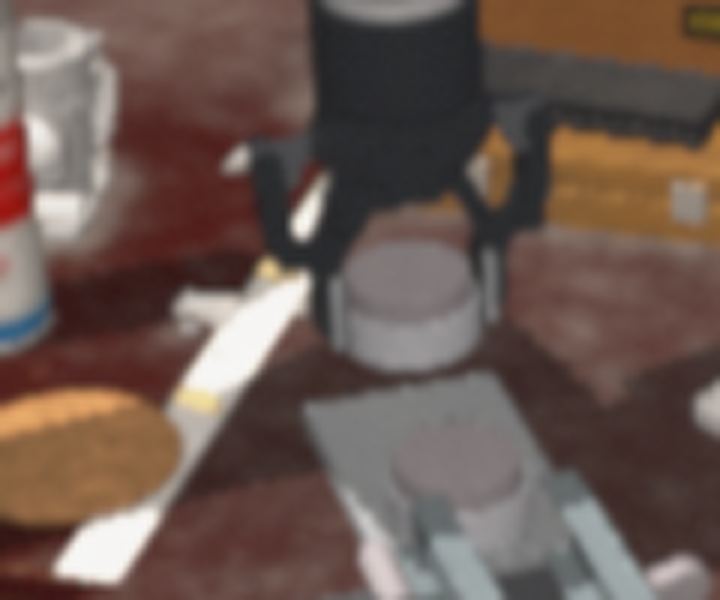

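>>> apply_moves(commands=[[6.0,0.3,-0.65,0,0],[6.0,0.6,-1.5,0,0],[6.0,0.7,-1.7,0,0],[6.0,0.8,-1.8,0,0],[6.0,0.8,-1.8,0,0],[6.0,0.8,-1.8,0,0],[6.0,0.8,-1.8,0,0],[6.0,0.7,-1.8,0,0],[6.0,0.6,-1.5,0,0],[6.0,0.4,-1.0,0,0],[6.0,0.1,-0.3,0,0],[6.0,0,0,0,0]])

```text
time_s: 33.6
eef_pos: [423.3, 321.1, 42.8]
ee_rot: [-0.0, 0.69, 0.724, -0.0]
force: [0.6, -0.3, -1.8]
grip_width: 0.735
```

```bash
python3 - <<'E'
from h import *
plan([424.5,321.4,-23.5],1.6177)
im=ctrl.capture('side');crop(im,200,125,320,245,5,'pics/s33.png')
crop(ctrl.capture('top'),180,280,280,360,8,'pics/t33.png')
E
```

```text
t 33.60 eef [423.3 321.1  42.8] loc [-108.5  239.1] phi 1.6186 grip 0.735 F [ 0.6 -0.3 -1.8]
  roll 0.001  d(cm) 0.02 0.12 6.63  now-axes [0.  0.1 6.6]
```

View pics/s33.png

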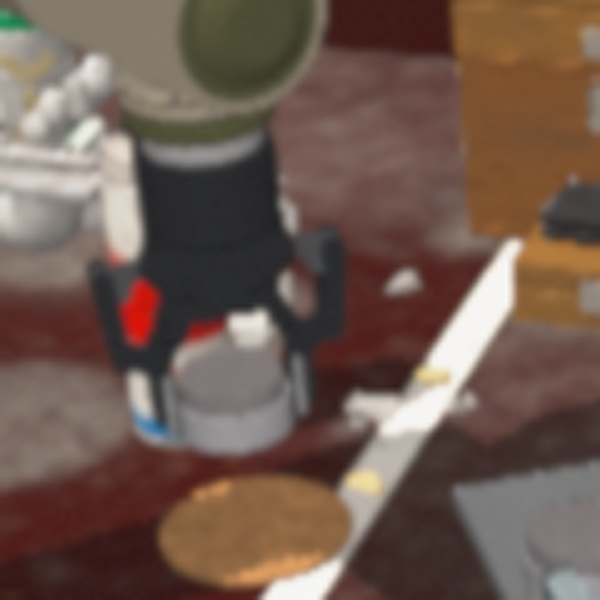

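View pics/t33.png

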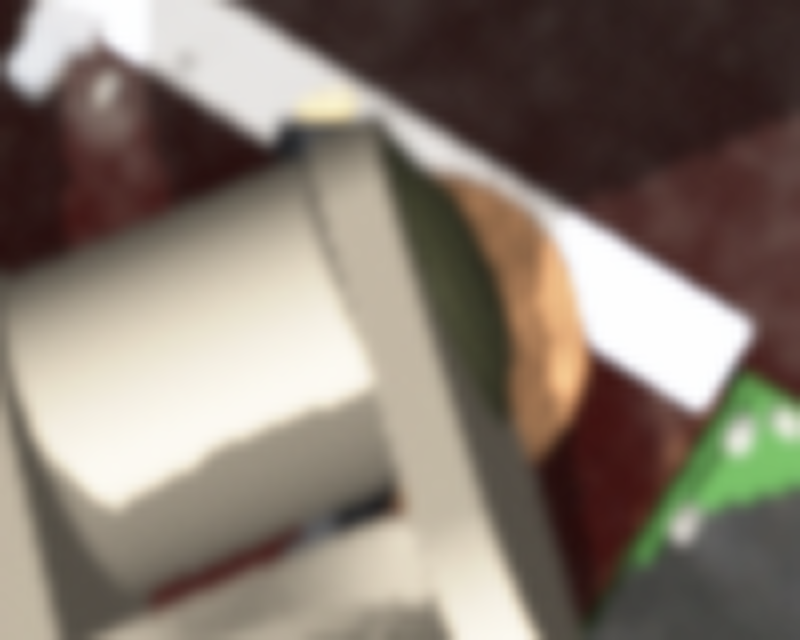

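```bash
python3 - <<'E'
from h import *
for z in (100,150,200,250,300): print(z,proj('side',[423,321,z]),proj('top',[423,321,z]))
for z in (200,250,300,350): print(z,onz('top',(181,320),z),onz('top',(186,355),z))
print(proj('top',[408,438,215]),proj('side',[408,438,215]), ctrl.sense()['joints'])
im=ctrl.capture('side');crop(im,120,60,320,240,4,'pics/s34.png')
crop(ctrl.capture('top'),100,220,300,400,4,'pics/t34.png')
E
```

```text
100 [245.3 201.1] [225.2 324. ]
150 [243.3 184.9] [221.8 324.5]
200 [241.3 168.1] [218.2 325. ]
250 [239.2 150.6] [214.3 325.5]
300 [237.  132.3] [210.1 326.1]
200 [431.6 403.6 200. ] [355.6 388.7 200. ]
250 [432.6 392.2 250. ] [359.6 377.8 250. ]
300 [433.6 380.8 300. ] [363.6 367.  300. ]
350 [434.6 369.4 350. ] [367.5 356.2 350. ]
[163.1 330.5] [230.1 146.6] [ 0.4  0.5  1.7 -0.   1.   0.4]
```

View pics/s34.png

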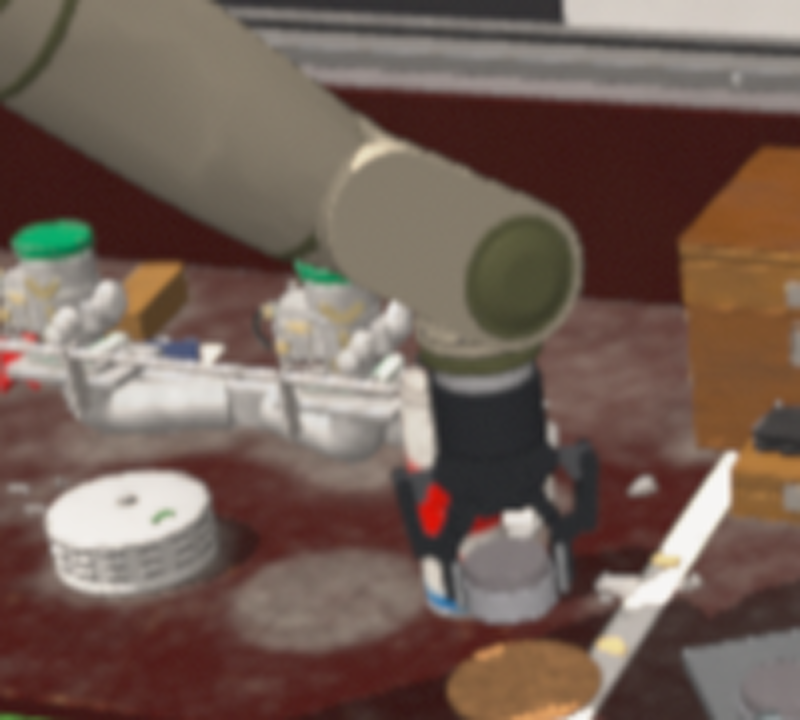

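View pics/t34.png

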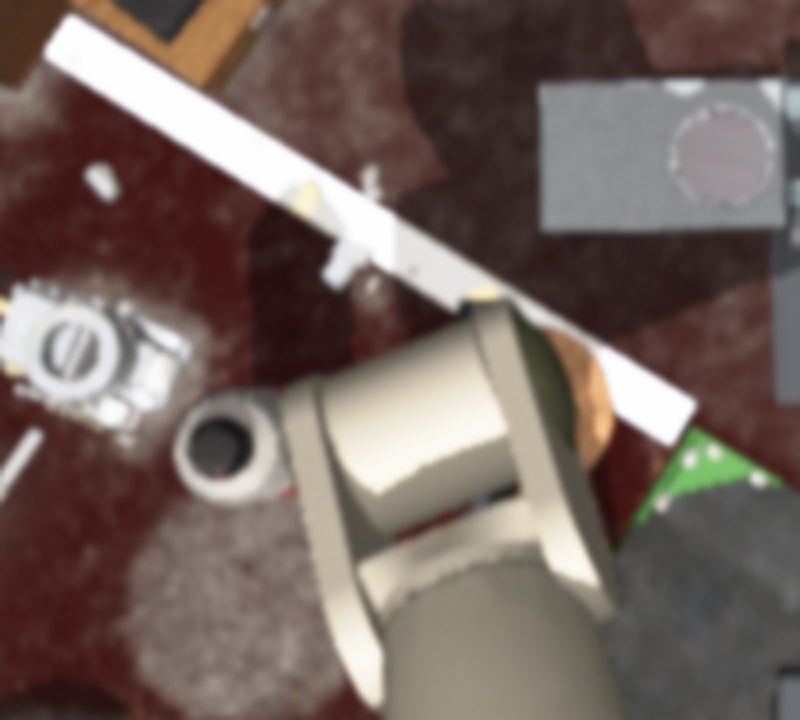

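```bash
python3 - <<'E'
from h import *
for z in (230,260,300,350): print(z,onz('top',(171,319),z), onz('top',(176,345),z))
print('cap',onz('top',(154.5,331.7),215))
t=cv2.imread('pics/top0.png')[:,:,::-1];crop(t,120,290,220,370,8,'pics/t0can.png')
E
```

```text
230 [433.7 418.4 230. ] [378.6 404.7 230. ]
260 [434.3 411.1 260. ] [380.5 397.7 260. ]
300 [435.1 401.3 300. ] [383.  388.3 300. ]
350 [436. 389. 350.] [386.2 376.6 350. ]
cap [405.  456.5 215. ]
```

View pics/t0can.png

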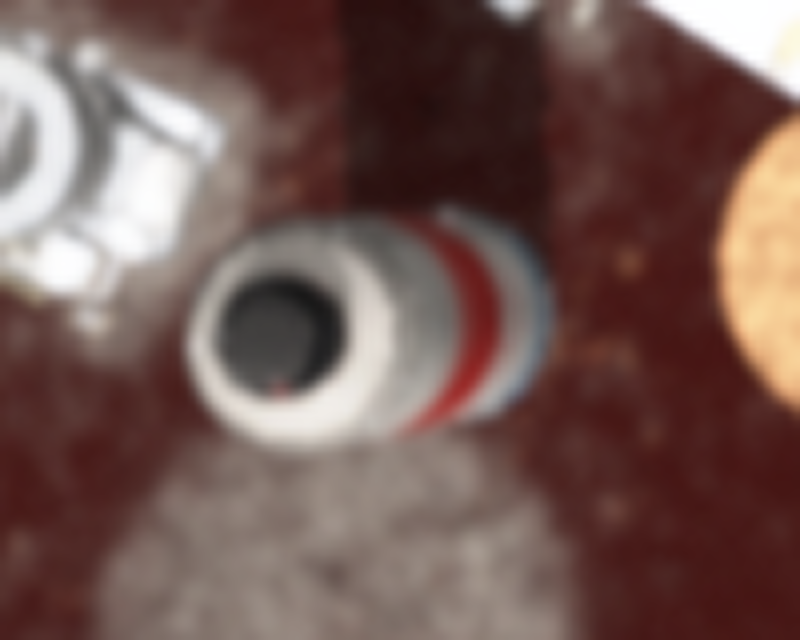

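>>> apply_moves(commands=[[6.0,0,0.12,0.5,0],[6.0,0,0,1.2,0],[6.0,0,0,1.5,0],[6.0,0,0,1.3,0],[6.0,0,0,0.9,0],[6.0,0,0,0.5,0],[6.0,0,0,0.2,0],[6.0,0,0,0,0]])

```text
time_s: 34.47
eef_pos: [425.1, 321.0, -18.1]
ee_rot: [-0.0, 0.69, 0.723, -0.0]
force: [0.1, 0.2, -2.1]
grip_width: 0.732
```

```bash
python3 - <<'E'
from h import *
plan([424.5,321.4,-23.5],1.6177)
im=ctrl.capture('side');crop(im,200,125,320,245,5,'pics/s35.png')
E
```

```text
t 34.47 eef [425.1 321.  -18.1] loc [-106.7  238.9] phi 1.6177 grip 0.732 F [ 0.1  0.2 -2.1]
  roll 0.000  d(cm) 0.05 -0.06 0.54  now-axes [ 0.  -0.1  0.5]
```

View pics/s35.png

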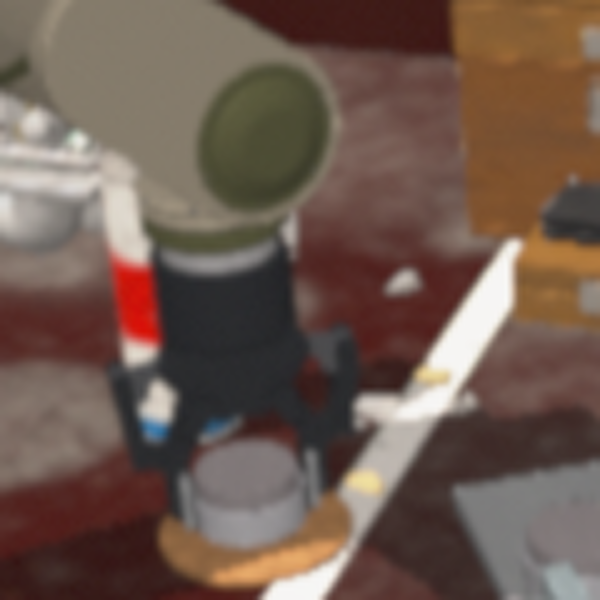

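>>> apply_moves(commands=[[6.0,0.05,-0.06,0.25,0],[6.0,0,0,0.2,0],[6.0,0,0,0.05,0],[6.0,0,0,0,0]])

```text
time_s: 34.85
eef_pos: [424.4, 321.5, -23.0]
ee_rot: [-0.0, 0.69, 0.724, -0.0]
force: [0.4, 0.2, -2.5]
grip_width: 0.735
```

```bash
python3 - <<'E'
from h import *
plan([424.5,321.4,-23.5],1.6177)
im=ctrl.capture('side');crop(im,200,145,300,245,6,'pics/s36.png')
E
```

```text
t 34.85 eef [424.4 321.5 -23. ] loc [-107.4  239.5] phi 1.6179 grip 0.735 F [ 0.4  0.2 -2.5]
  roll 0.000  d(cm) -0.01 0.01 0.05  now-axes [-0.  0.  0.]
```

View pics/s36.png

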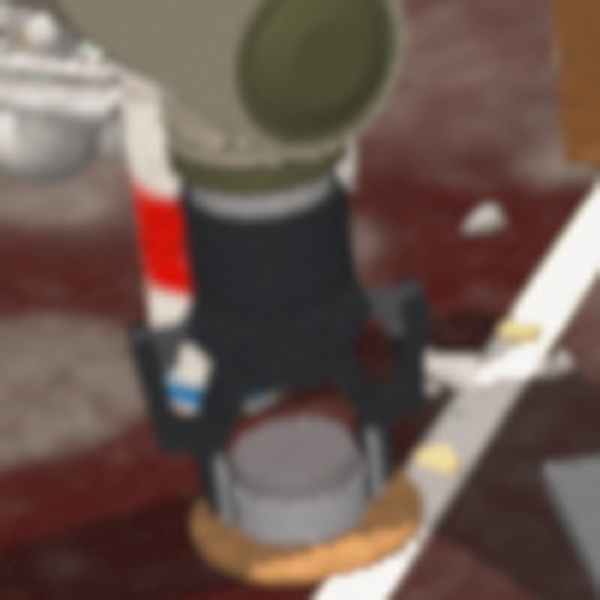

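```bash
python3 - <<'E'
from h import *
for r in (450,455): print(onz('side',(200+(296-2.5)/6,145+(r-2.5)/6),40))
im=cv2.imread('pics/side0.png')[:,:,::-1];crop(im,200,195,300,245,8,'pics/s0mat.png')
im=cv2.imread('pics/top0.png')[:,:,::-1];crop(im,190,290,280,360,8,'pics/t0mat.png')
E
```

```text
[426.7 320.9  40. ]
[426.1 316.4  40. ]
```

View pics/s0mat.png

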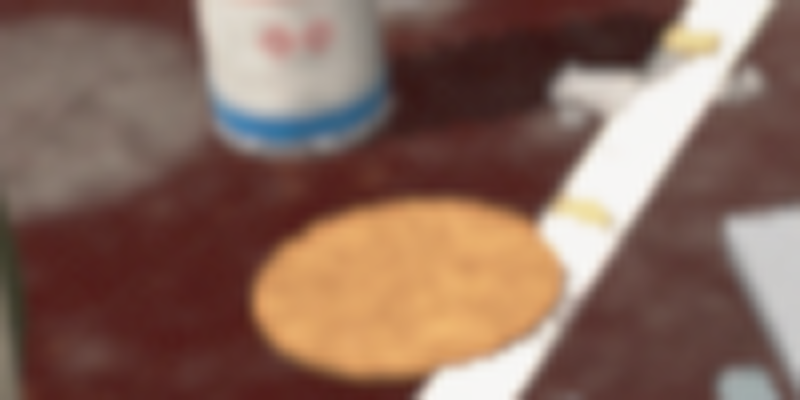

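View pics/t0mat.png

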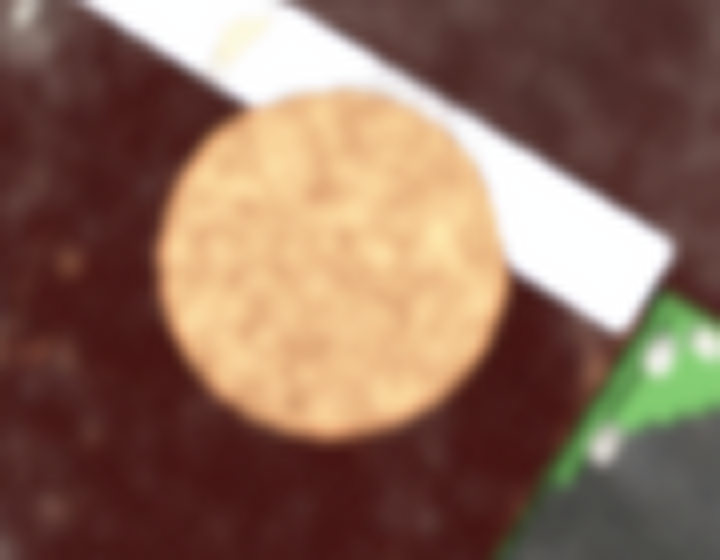

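>>> apply_moves(commands=[[6.0,0,0.1,0,0],[6.0,0,0,0.1,0],[6.0,0,0,0.05,0],[6.0,0,0,0,0]])

```text
time_s: 35.23
eef_pos: [425.7, 321.6, -24.1]
ee_rot: [0.0, 0.69, 0.724, 0.0]
force: [-0.8, -1.2, 2.3]
grip_width: 0.737
```

>>> apply_moves(commands=[[7.0,0,0,0,0],[8.54,0,0,0,0],[8.54,0,0,0,0],[8.54,0,0,-0.5,0],[8.54,0,0,-1.5,0],[8.54,0,0,-2.5,0],[8.54,0,0,-2.5,0],[8.54,0,0,-2.5,0],[8.54,0,0,-0.5,0],[8.54,0,0,0,0]])

```text
time_s: 36.07
eef_pos: [426.2, 322.0, 77.4]
ee_rot: [0.001, 0.69, 0.724, 0.002]
force: [0.1, 0.8, 0.6]
grip_width: 1.0
```

```bash
python3 - <<'E'
from h import *
plan([*W(51.5,108.3),75],1.6177)
E
```

```text
t 36.07 eef [426.2 322.   77.4] loc [-105.5  239.9] phi 1.6179 grip 1.000 F [0.1 0.8 0.6]
  roll 0.000  d(cm) -13.16 15.70 0.24  now-axes [-13.2  15.7   0.3]
```

Move to above the rear tin in slower steps, then look.

>>> apply_moves(commands=[[8.54,-1.2,1.4,0,0],[8.54,-1.2,1.43,0,0],[8.54,-1.2,1.43,0,0],[8.54,-1.2,1.43,0,0],[8.54,-1.2,1.43,0,0],[8.54,-1.2,1.43,0,0],[8.54,-1.2,1.43,0,0],[8.54,-1.2,1.43,0,0],[8.54,-1.2,1.43,0,0],[8.54,-1.2,1.43,0,0],[8.54,-1.16,1.43,0,0],[8.54,0,0,0,0]])

```text
time_s: 37.07
eef_pos: [589.8, 195.2, 73.8]
ee_rot: [-0.0, 0.691, 0.723, -0.001]
force: [-0.6, -1.3, 0.2]
grip_width: 1.001
```

```bash
python3 - <<'E'
from h import *
plan([*W(51.5,108.3),-16],1.6177)
t=ctrl.capture('top');crop(t,190,280,290,360,8,'pics/t37.png')
im=ctrl.capture('side');crop(im,200,155,340,275,5.5,'pics/s37.png')
E
```

```text
t 37.07 eef [589.8 195.2  73.8] loc [ 51.9 105.6] phi 1.6153 grip 1.001 F [-0.6 -1.3  0.2]
  roll -0.002  d(cm) 0.27 -0.04 8.98  now-axes [ 0.3 -0.   9. ]
```

View pics/t37.png

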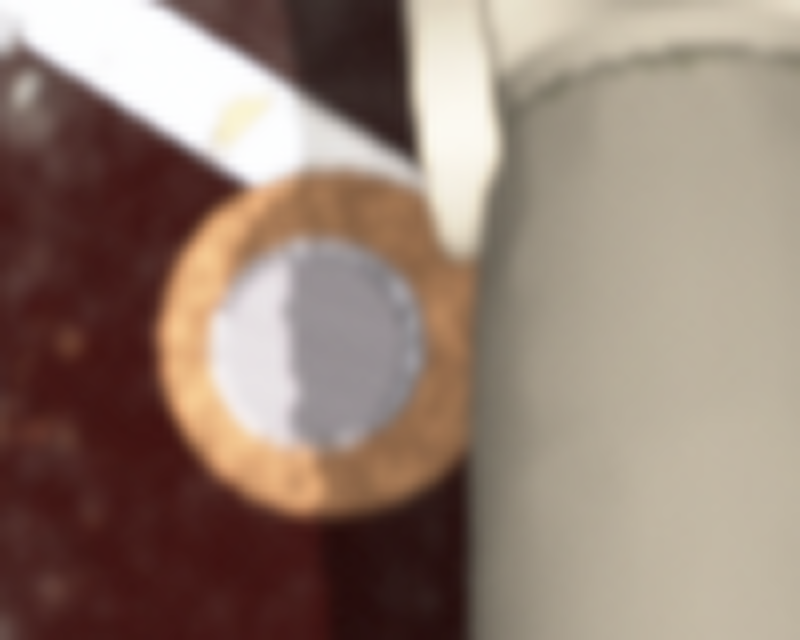

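View pics/s37.png

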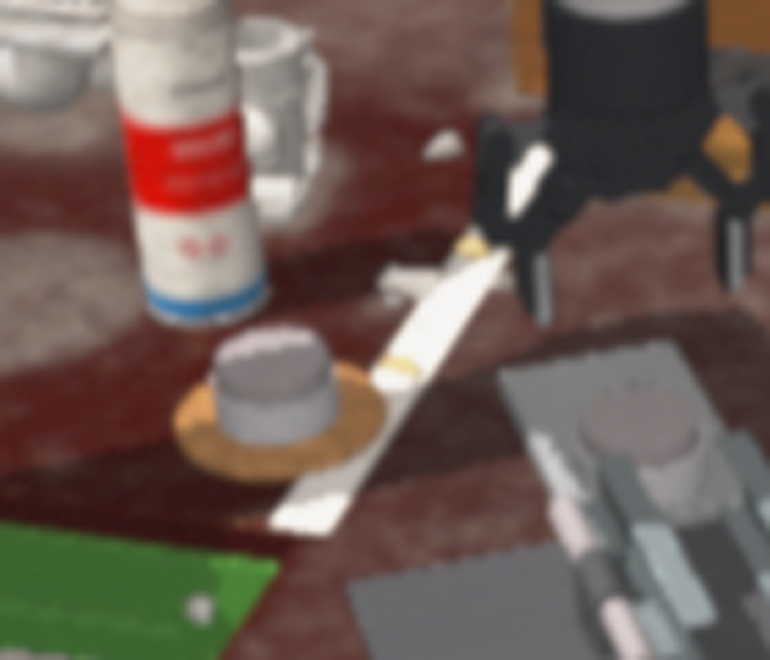

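```bash
python3 - <<'E'
from h import *
print(onz('top',(229.1,322.6),27),onz('top',(229.0,322.6),39),'mat',onz('top',(231.1,322.5),5))
plan([*W(51.5,108.3),-16],1.6177)
E
```

```text
[425.  322.4  27. ] [425.3 320.9  39. ] mat [424.9 320.5   5. ]
t 37.17 eef [587.8 197.2  74.1] loc [ 50.  107.7] phi 1.6170 grip 1.002 F [-0.9 -0.5 -0.3]
  roll -0.001  d(cm) 0.06 0.15 9.01  now-axes [0.1 0.2 9. ]
```

>>> apply_moves(commands=[[8.54,0.06,0.15,1,0],[8.54,0,0,1.5,0],[8.54,0,0,1.8,0],[8.54,0,0,1.8,0],[8.54,0,0,1.4,0],[8.54,0,0,0.8,0],[8.54,0,0,0.5,0],[8.54,0,0,0,0],[8.54,0,0,0,0]])

```text
time_s: 37.92
eef_pos: [590.0, 198.4, -12.2]
ee_rot: [0.0, 0.69, 0.724, 0.0]
force: [0.0, 0.4, 1.1]
grip_width: 1.001
```

```bash
python3 - <<'E'
from h import *
plan([*W(51.5,108.3),-17],1.6177)
im=ctrl.capture('side');crop(im,240,175,360,275,6,'pics/s38.png')
E
```

```text
t 37.92 eef [590.  198.4 -12.2] loc [ 52.2 108.7] phi 1.6181 grip 1.001 F [0.  0.4 1.1]
  roll 0.000  d(cm) -0.04 -0.07 0.48  now-axes [-0.  -0.1  0.5]
```

View pics/s38.png

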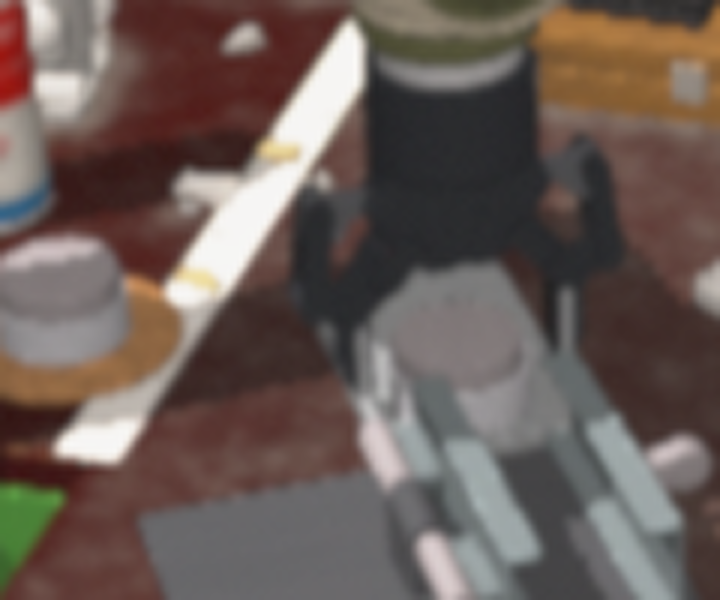

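Straddling correctly. Lower 4 mm and close.

>>> apply_moves(commands=[[8.54,0,-0.05,0.2,0],[8.54,0,0,0.2,0],[7.4,0,0,0,0],[6.8,0,0,0,0],[6.0,0,0,0,0],[6.0,0,0,0,0],[6.0,0,0,0,0],[6.0,0,0,0,0]], squeeze=30)

```text
time_s: 38.63
eef_pos: [589.5, 198.1, -16.1]
ee_rot: [0.0, 0.69, 0.724, 0.0]
force: [-1.1, -1.6, 5.3]
grip_width: 0.736
```

```bash
python3 - <<'E'
from h import *
plan([*W(51.5,108.3),-17],1.6177)
E
```

```text
t 38.63 eef [589.5 198.1 -16.1] loc [ 51.8 108.5] phi 1.6179 grip 0.736 F [-1.1 -1.6  5.3]
  roll 0.000  d(cm) -0.02 -0.03 0.09  now-axes [-0.  -0.   0.1]
```

>>> apply_moves(commands=[[6.0,0,0,-0.3,0],[6.0,0,0,-0.7,0],[6.0,0,0,-1.2,0],[6.0,0,0,-1.5,0],[6.0,0,0,-1.6,0],[6.0,0,0,-1.5,0],[6.0,0,0,-1.3,0],[6.0,0,0,-1,0],[6.0,0,0,0,0]])

```text
time_s: 39.38
eef_pos: [590.5, 198.3, 77.4]
ee_rot: [0.001, 0.69, 0.724, 0.002]
force: [0.8, -0.4, -2.0]
grip_width: 0.737
```

```bash
python3 - <<'E'
from h import *
plan([425.2,322,76],1.6177)
im=ctrl.capture('side');crop(im,240,155,360,255,6,'pics/s39.png')
E
```

```text
t 39.38 eef [590.5 198.3  77.4] loc [ 52.8 108.6] phi 1.6178 grip 0.737 F [ 0.8 -0.4 -2. ]
  roll 0.000  d(cm) 13.14 -15.94 0.14  now-axes [ 13.1 -15.9   0.1]
```

View pics/s39.png

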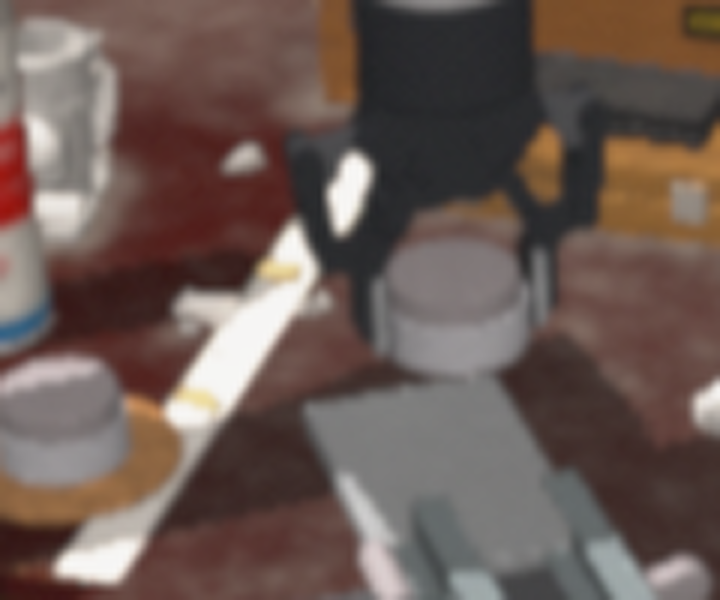

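>>> apply_moves(commands=[[6.0,0.6,-0.74,0,0],[6.0,1.2,-1.4,0,0],[6.0,1.3,-1.6,0,0],[6.0,1.4,-1.7,0,0],[6.0,1.5,-1.8,0,0],[6.0,1.5,-1.8,0,0],[6.0,1.5,-1.8,0,0],[6.0,1.4,-1.7,0,0],[6.0,1.2,-1.5,0,0],[6.0,0.9,-1.1,0,0],[6.0,0.64,-0.8,0,0],[6.0,0,0,0,0]])

```text
time_s: 40.43
eef_pos: [422.3, 322.7, 74.1]
ee_rot: [-0.0, 0.69, 0.724, -0.001]
force: [0.0, -0.2, -1.6]
grip_width: 0.732
```

>>> apply_moves(commands=[[6.0,0,0,0.6,0],[6.0,0,0,1.2,0],[6.0,0,0,1.4,0],[6.0,0,0,1.2,0],[6.0,0,0,0.8,0],[6.0,0,0,0.4,0],[6.0,0,0,0,0],[6.0,0,0,0,0]])

```text
time_s: 41.1
eef_pos: [424.4, 321.7, 18.7]
ee_rot: [0.0, 0.69, 0.723, 0.0]
force: [-0.2, 0.3, -1.2]
grip_width: 0.738
```

```bash
python3 - <<'E'
from h import *
plan([425.2,322,9.9],1.6177)
im=ctrl.capture('side');crop(im,200,135,300,235,6,'pics/s40.png')
E
```

```text
t 41.10 eef [424.4 321.7  18.7] loc [-107.4  239.7] phi 1.6174 grip 0.738 F [-0.2  0.3 -1.2]
  roll -0.000  d(cm) 0.02 0.08 0.88  now-axes [0.  0.1 0.9]
```

View pics/s40.png

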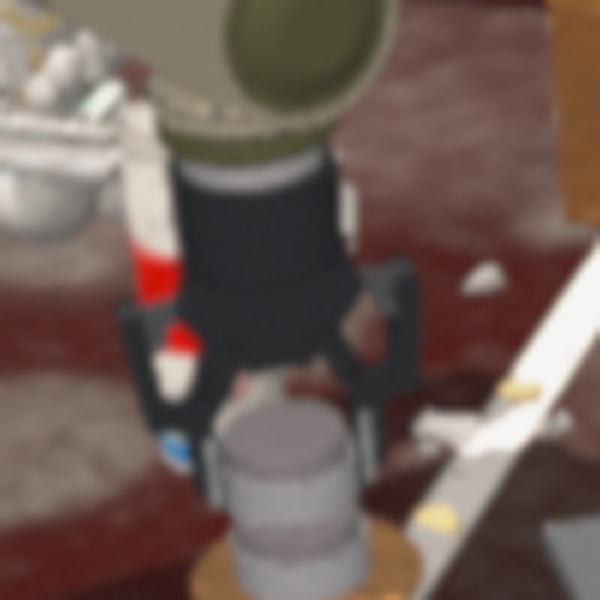

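>>> apply_moves(commands=[[6.0,0.02,0.08,0.3,0],[6.0,0,0,0.3,0],[6.0,0,0,0.15,0],[6.0,0,0,0.05,0],[6.0,0,0,0,0]])

```text
time_s: 41.57
eef_pos: [424.7, 322.1, 10.4]
ee_rot: [-0.0, 0.69, 0.724, -0.0]
force: [0.3, 0.5, -2.1]
grip_width: 0.734
```

>>> apply_moves(commands=[[6.0,0,0,0.08,0],[6.0,0,0,0,0]])

```text
time_s: 41.73
eef_pos: [424.7, 322.1, 9.7]
ee_rot: [-0.0, 0.69, 0.724, -0.0]
force: [-0.3, 0.2, -1.9]
grip_width: 0.735
```

>>> apply_moves(commands=[[6.0,0,0,0.06,0],[6.0,0,0,0,0]])

```text
time_s: 41.9
eef_pos: [424.8, 322.1, 9.5]
ee_rot: [0.0, 0.69, 0.724, 0.0]
force: [-1.3, 0.5, 3.2]
grip_width: 0.734
```

```bash
python3 - <<'E'
from h import *
plan([425.2,322,9.9],1.6177)
im=ctrl.capture('side');crop(im,200,135,300,235,6,'pics/s41.png')
E
```

```text
t 41.90 eef [424.8 322.1   9.5] loc [-106.9  240.1] phi 1.6178 grip 0.734 F [-1.3  0.5  3.2]
  roll 0.000  d(cm) -0.01 0.04 -0.04  now-axes [-0.  0. -0.]
```

View pics/s41.png

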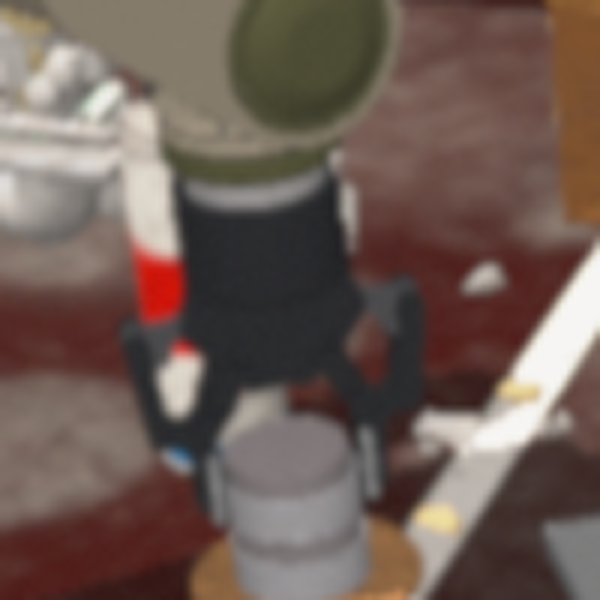

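Contact at the expected height. Release, lift straight and retreat.

>>> apply_moves(commands=[[7.0,0,0,0,0],[8.54,0,0,0,0],[8.54,0,0,0,0],[8.54,0,0,-0.5,0],[8.54,0,0,-1.5,0],[8.54,0,0,-2.5,0],[8.54,0,0,-2.5,0],[8.54,0,0,-2.5,0],[8.54,0,0,-0.5,0],[8.54,0,0,0,0]])

```text
time_s: 42.78
eef_pos: [425.6, 322.5, 111.0]
ee_rot: [0.001, 0.69, 0.724, 0.002]
force: [0.2, -0.1, -0.3]
grip_width: 1.004
```

>>> apply_moves(commands=[[8.54,-1.2,0.5,0,0],[8.54,-1.8,0.8,0,0],[8.54,-1.8,0.8,0,0],[8.54,-1.8,0.8,0,0],[8.54,-1.8,0.8,0,0],[8.54,-1.8,0.8,0,0],[8.54,-1.8,0.8,0,0],[8.54,-1.8,0.8,0,0],[8.54,-1.8,0.5,0,0],[8.54,-1.2,0,0,0],[8.54,0,0,0,0]])

```text
time_s: 43.7
eef_pos: [498.2, 155.6, 108.0]
ee_rot: [-0.001, 0.691, 0.723, -0.001]
force: [0.0, -0.8, 0.3]
grip_width: 1.0
```

```bash
python3 - <<'E'
from h import *
plan([425.2,322,9.9],1.6177)
t=ctrl.capture('top');cv2.imwrite('pics/t42f.png',t[:,:,::-1]);crop(t,130,280,290,360,5,'pics/t42.png')
im=ctrl.capture('side');crop(im,200,125,380,325,3,'pics/s42.png')
E
```

```text
t 43.70 eef [498.2 155.6 108. ] loc [-41.4  70.3] phi 1.6156 grip 1.000 F [ 0.  -0.8  0.3]
  roll -0.002  d(cm) 16.96 -6.51 9.81  now-axes [17.  -6.5  9.8]
```

View pics/t42.png

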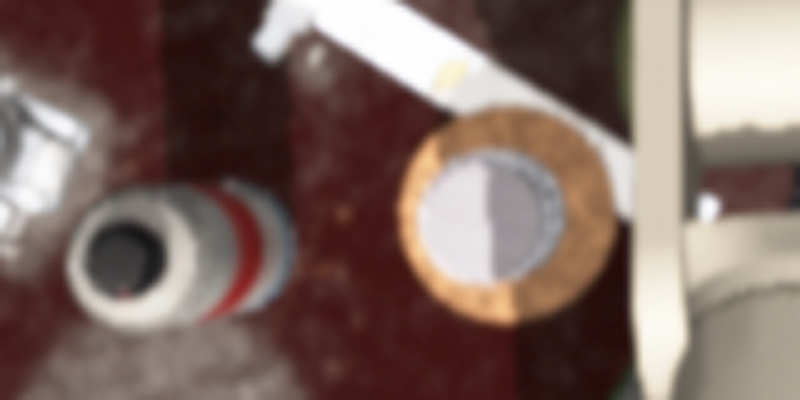

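View pics/s42.png

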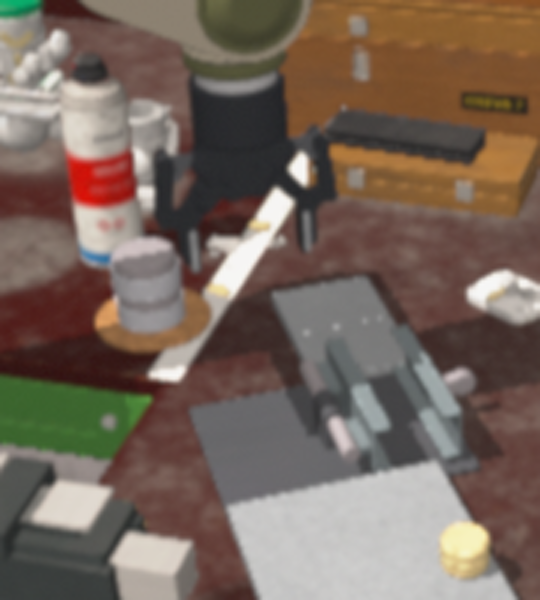

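View pics/t42f.png

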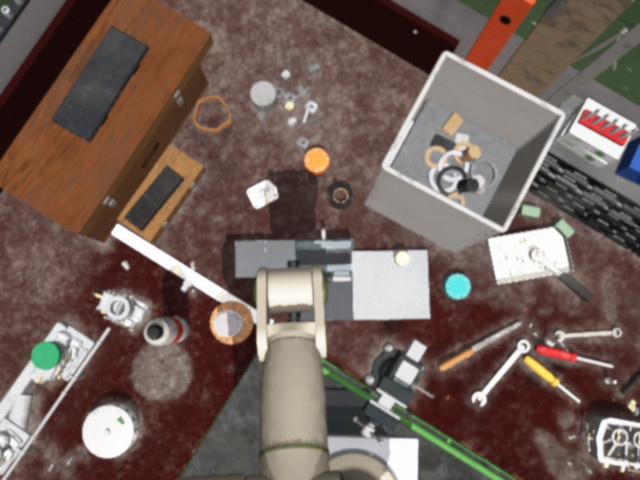

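```bash
python3 - <<'E'
from h import *
for u in (225.5,227.8): print(onz('top',(u,323),61),onz('top',(u,323),73))
print([proj('top',[425,321,z]) for z in (5,27,39,61,73)])
print('float',proj('top',[602,-107,41.6]))
for n,a,b in(('pics/top0.png','pics/t42f.png',0),):
  A=cv2.imread(a:=n).astype(int);B=cv2.imread(b if isinstance(b,str) else 'pics/t42f.png').astype(int)
  for nm,(x0,y0,x1,y1) in {'float':(390,247,415,270),'can':(140,310,192,350)}.items():
    h=lambda I:cv2.cvtColor(I[y0:y1,x0:x1].astype(np.uint8),cv2.COLOR_BGR2GRAY).astype(np.float32)
    print(nm,cv2.phaseCorrelate(h(A),h(B)))
t=cv2.imread('pics/t42f.png')[:,:,::-1];crop(t,195,290,275,350,10,'pics/t43.png')
im=ctrl.capture('side');crop(im,220,195,300,255,9,'pics/s43.png')
E
```

```text
[424.6 326.2  61. ] [424.8 324.4  73. ]
[424.7 320.6  61. ] [425.  318.8  73. ]
[array([230.9, 322.5]), array([229.7, 322.6]), array([229. , 322.7]), array([227.6, 322.9]), array([226.9, 323. ])]
float [402.  256.8]
float ((0.31209439588939425, 0.04118029042457749), 0.879763331413269)
can ((-0.03694485598669672, 0.017273157959902363), 0.9951612901356485)
```

View pics/t43.png

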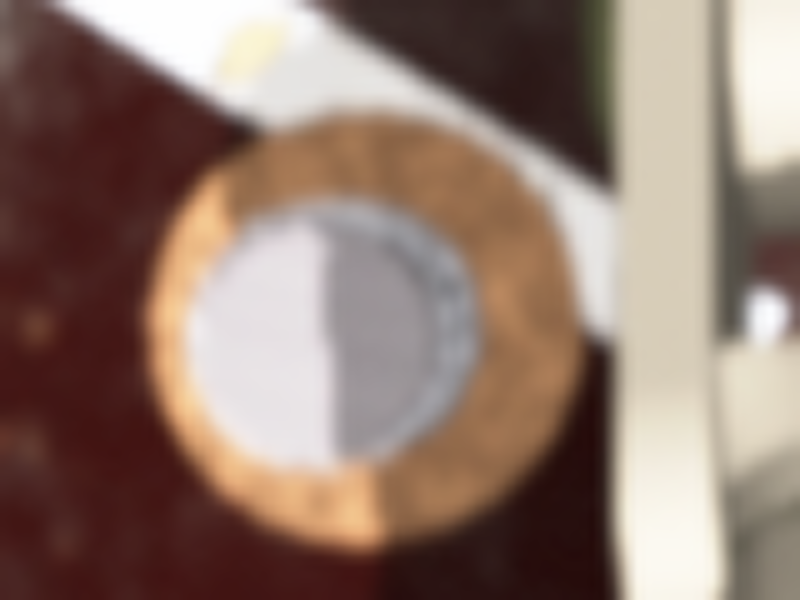

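View pics/s43.png

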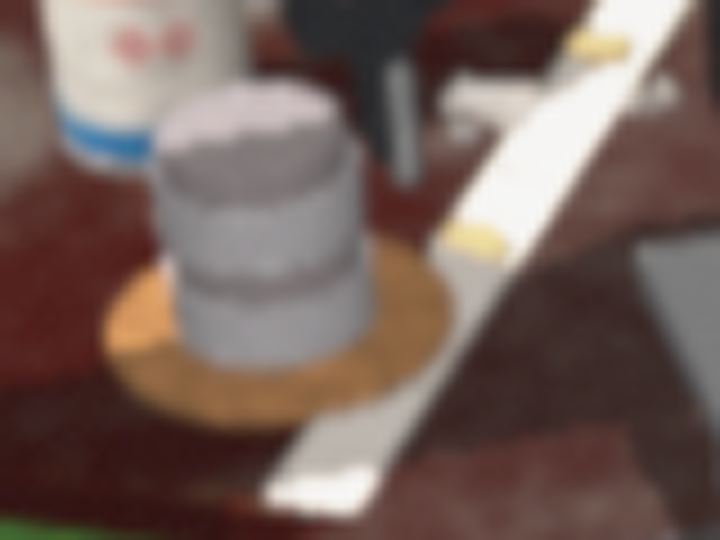

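```bash
python3 - <<'E'
from rig import ctrl
print(ctrl.finish_job())
E
```

```text
the job is handed in; nothing more can be done
None
```

I slid both tins along the deck into the channel, swung it fully over with both inside, and pushed them out together. I then carried each one by its lid skirt and stacked them upside down on the cork mat. The job was handed in at about 43.8 s, with the arm clear of everything.

**Last checks**
- **Stack:** it stands upright. The two tins look within about 1–2 mm of each other. The lower tin is about 1 mm from the mat centre and the upper one about 1–3 mm, with camera calibration good to about 2 mm.
- **Lids:** both lids look fully closed in the final pictures.
- **Bystanders:** the can has not moved (0.04 px against the first picture). The float shows a 0.3 px shift (under 1 mm), which I put down to lighting; I never touched it. The look-alike parts are where they were.
- **Forces:** the highest force seen in the readings was about 13 N, sideways at the end of the swing.

**What disagreed**
- **Tool height:** the reported tool height did not fit the cameras. The fingertips sat about 30–40 mm higher than the readings and the stated tool lengths imply. No contact occurred at the reported heights either, so I set every height from the pictures and the contact forces.
- **Side camera:** the side view read about 3–4 mm high in x compared with the top view and the jaws, so I relied on the top view for positions.

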